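Put the dried things away on the bamboo shelf

ROBOT

A 7-joint arm with a two-finger parallel gripper is mounted at the origin on the work surface. World frame = base frame: x ahead of the robot, y to its left, z up, the work surface at z = 0. Lengths are in m, angles in rad, forces in N, time in s.
With the tool pointing down it reaches from about 0.4 to 0.875 m from the base axis. Payload 19.3 kg.
Tool frame: the origin (TCP) lies between the finger pads; the fingertips stand 17 mm ahead of it and the grasp point (between the pads) lies 2 mm behind it; z points along the fingers, y is the line along which they close (so a half turn about z gives the same grasp; the last joint's range is limited). The gripper opens to 85 mm and grips with 20 to 120 N. Pads are 22 mm wide; open, the fingers measure 114 mm over their backs; the gripper's body (76 mm by 85 mm) begins 54 mm behind the grasp point. The pads swing forward as they close: fully open they stand 13 mm farther back than shut.
Start: joints at [1.087, 0.521, -0.036, 1.599, 0.021, 1.021, -0.113], TCP at [0.251, -0.572, 0.248] pointing down, gripper open.
Joint ranges: [-2.91, 2.91], [-0.3, 2.13], [-1.5, 1.42], [0.17, 2.43], [-1.26, 4.41], [0.16, 1.93], [-2.52, 2.52]. Speed limits (rad/s): [1.89, 1.89, 2.39, 2.39, 3.01, 3.01, 3.01].

INTERFACE

Orientations are given as [roll, pitch, yaw] about the fixed x, y, z axes, in that order (R = Rz(yaw) Ry(pitch) Rx(roll)).
In Python, from workcell import bot gives the robot as it stands.
- The arm moves only by the shell command python3 -m inch 'ROWS' [FORCE]. ROWS is JSON, a list of rows, each a list of 7 numbers: the shift along the tool's x, y, z in units of 200 mm (1.0 is 200 mm), then the turn, a rotation vector about the tool's x, y, z in units of 90 degrees (1.0 is 90 degrees), then the opening, from 0 (shut) to 1 (fully open). In form: [[x, y, z, rx, ry, rz, grip], ...]. A call has 1 to 20 rows; each row is the pose to reach, as a shift and turn from the pose commanded when the call began, along the tool's axes at that moment; what a row does not reach only later rows make up. A row lasts 1/8 s, in which the tool goes at most 62.5 mm and 10.7 degrees, less where a joint would pass 70% of its speed; a pose out of reach is approached as far as the arm can. A call with a number of a shift or a turn outside -1 to 1 is refused whole. A call with a gripper value outside its range is refused whole. The fingers move at their own pace and stop on an object; FORCE is the grip in N (left out, the last holds). Time passes only in rows, so rows that repeat a pose let the fingers close. It gives the time, the measured TCP pose, the force, the opening and the grip force at its end, in the units of the state.
- bot.observe(): the state, without advancing time (a new reading comes with each control period).
- bot.grab_frame(name): name is "scene" or "top"; returns a dict with "img" (420x560x3 uint8, red, green, blue), "z_map" (420x560 float32, m along the optical axis (not along the pixel's ray), 0 where there is no reading), "vfov" (degrees; the focal length in pixels is half the picture's height over the tangent of half this angle, whatever the lens; pixels are square), "cx", "cy" (the principal point, pixels), "rvec" (rotation vector, rad) and "tvec" (3), from world to camera coordinates, as OpenCV has them. Camera axes: x right, y down, z forward; pixel columns grow to the right and rows downward; lengths in m; the calibration is good to about 2 mm. A picture is of the moment at which its call begins.
- bot.job_done(): hands the job in; it is judged then, once.
The state is a dict: "clock": time; "qpos": joint angles; "qd": joint speeds; "joint_efforts": joint torques, N m; "position": TCP position; "tool_rot": TCP orientation; "force": force on the tool from outside, world axes, zero at the start; "moment": the same for the moment, N m; "grip_width": finger opening in m; "finger_force": force on a finger pad.
Only numpy, scipy, OpenCV 4.12 (cv2) and the standard library are available. Lean on these libraries where they do the work, as an engineer would, in place of code of your own. Each camera call takes 0.05 s, during which the arm holds its last target. There are 200 camera calls.

TASK

Put the washing-up away on the bamboo shelf: stand every wooden board from the drainer upright and fully down in a slot of its own in the rack on the upper tier, about centred along the slot, and sort what lies on the counter: wooden spoons lying wholly inside the open tray, aluminium clips in the round bowl. The bowl is covered, so first lift off its green lid and rest it on the cork mat, and when the clips are in put the lid back so that it sits level and centred on the bowl. Leave the sugar bowl, the steel scoop and the blue mug where they are.

Things in the scene. Friction and masses are not known exactly. Their poses are not given: they have to be found in the camera images.
- shelf: bamboo two-tier stepped shelf, fixed, 340 deep (its x, away from the robot) and 380 wide (its y). Lower tier: top 35 above the counter, its front half open to above; upper tier: top 120 above the counter, covering the shelf's x from +30 to +170. Origin: centre of the footprint, on the counter. Sizes in mm.
- rack: slotted bamboo rack fixed on the upper tier (left or right end), 100 (x) x 150 (y) x 53 tall. Three open-topped slots run along its x, side by side along its y at -56, 0, +56; each is 18 wide, 45 deep, open at both ends; slot floors 8 above the origin. Origin: centre of its underside. Sizes in mm.
- drainer: steel dish drainer, fixed on the counter left of the shelf, 110 (x) x 185 (y), base top 12 above the counter; three places 60 apart along its y, each between two wire hoops 58 tall, hold the boards upright. Origin: centre of its underside. Sizes in mm.
- board0: wooden breakfast board standing upright in the drainer (two or three boards are there; may be absent): blade 88 wide (x), 12 thick (y), 85 tall (z), then a handle 32 wide, 12 thick rising from 85 to 130; 110 g. Origin: middle of the lower edge; x along its width, y through its thickness, z up to the handle. It can lean some degrees in a place or slot. Sizes in mm.
- board1: wooden breakfast board standing upright in the drainer (two or three boards are there; may be absent): blade 88 wide (x), 12 thick (y), 85 tall (z), then a handle 32 wide, 12 thick rising from 85 to 130; 110 g. Origin: middle of the lower edge; x along its width, y through its thickness, z up to the handle. It can lean some degrees in a place or slot. Sizes in mm.
- board2: wooden breakfast board standing upright in the drainer (two or three boards are there; may be absent): blade 88 wide (x), 12 thick (y), 85 tall (z), then a handle 32 wide, 12 thick rising from 85 to 130; 110 g. Origin: middle of the lower edge; x along its width, y through its thickness, z up to the handle. It can lean some degrees in a place or slot. Sizes in mm.
- spoonA: wooden spoon lying on the counter (one or two; may be absent), 160 long along x: handle 13 wide, 10 thick, x from -80 to +40; round head 42 across, 12 thick, centred at x +59; 35 g. Origin: on the underside, middle of the length; good to grip there. Sizes in mm.
- spoonA_tip (a point): head end of that spoon
- spoonA_end (a point): handle end of that spoon
- spoonB: wooden spoon lying on the counter (one or two; may be absent), 160 long along x: handle 13 wide, 10 thick, x from -80 to +40; round head 42 across, 12 thick, centred at x +59; 35 g. Origin: on the underside, middle of the length; good to grip there. Sizes in mm.
- spoonB_tip (a point): head end of that spoon
- spoonB_end (a point): handle end of that spoon
- clipA: aluminium bag clip lying on the counter (one or two; may be absent), a bar 85 long (x), 16 wide (y), 18 high (z), 45 g. Origin: centre of its underside. Sizes in mm.
- clipB: aluminium bag clip lying on the counter (one or two; may be absent), a bar 85 long (x), 16 wide (y), 18 high (z), 45 g. Origin: centre of its underside. Sizes in mm.
- tray: open wooden tray fixed on the lower tier's front half (left or right end), 100 (x) x 200 (y, its length) x 45 tall, walls and floor 5 thick. Origin: centre of its underside. Sizes in mm.
- bowl: round white ceramic bowl fixed on the lower tier's front half, beside the tray: outside 130 across at the rim, inside about 120, rim 60 above the origin, inner floor 5 above it. Origin: centre of its underside. At the start the lid is on it. Sizes in mm.
- lid: loose green silicone lid (rigid), 110 g: plug 100 across and 6 thick below, disc 136 across and 6 thick above it, then a round knob 24 across and 30 tall (from 12 to 42 above the origin). Origin: centre of the plug's underside; seated on the bowl it lies 54 above the bowl's origin. Sizes in mm.
- mat: square cork mat, fixed on the counter right of the shelf, 140 x 140 x 4. Origin: centre of its underside. Sizes in mm.
- sugar_bowl: lidded white ceramic sugar bowl, 90 across, 97 tall, stands on the upper tier beside the rack; leave alone. Origin: centre of its underside. Sizes in mm.
- scoop: steel scoop (spoon shape, bare metal), 150 long, lying on the counter at the far left; leave alone, it is not one of the wooden spoons. Origin on its underside. Sizes in mm.
- mug: blue ceramic mug, 80 across, 90 tall, left of the drainer; leave alone. Origin: centre of its underside. Sizes in mm.

How it is judged:
By the outcome, as a careful person would: the job done as asked, in the order asked, and still so for the second after the job is handed in, with the robot touching nothing.
Of board0, board1, board2 only 2 to 3 are there at a start; the rules pass over those that are not, and their reading is None.
Of spoonA, spoonB only 1 to 2 are there at a start; the rules pass over those that are not, and their reading is None.
Of clipA, clipB only 1 to 2 are there at a start; the rules pass over those that are not, and their reading is None.
At some moment in a run one of spoonA, spoonB, clipA, clipB may be knocked a few centimetres aside while the robot is not near it.
It also fails if it takes over 210 s, if anything falls off the work surface, if the arm or the gripper's body presses on something with over 40 N, if the wrist force passes 120 N, or if a joint passes its speed limit or range.

## Working session

There is one attempt and no reset: what is moved stays moved. The work goes in short steps, Python scripts to look and compute and a shell command to move; the robot and the scene stay as the last step left them, time stands still between calls to the robot, and variables do not carry over. Pictures are saved under pics/ and viewed, at most 14 in all, crops included, and the job is handed in when it is done.

```bash
mkdir -p pics; ls
cat > h.py <<'E'
import numpy as np,cv2,json
from workcell import bot
from scipy.spatial.transform import Rotation as R
def frame(n):
    f=bot.grab_frame(n); f['R']=cv2.Rodrigues(np.array(f['rvec'],float))[0]; f['t']=np.array(f['tvec'],float).ravel()
    f['f']=f['img'].shape[0]/2/np.tan(np.radians(f['vfov'])/2); return f
def cloud(f):
    z=f['z_map']; v,u=np.indices(z.shape)
    P=np.stack([(u-f['cx'])/f['f']*z,(v-f['cy'])/f['f']*z,z],-1)
    W=(P-f['t'])@f['R']; W[z==0]=np.nan; return W
def ray(f,u,v,h):
    d=f['R'].T@np.array([(u-f['cx'])/f['f'],(v-f['cy'])/f['f'],1]); c=-f['R'].T@f['t']
    return c+d*(h-c[2])/d[2]
def save(f,n): cv2.imwrite('pics/'+n,f['img'][:,:,::-1])
E
python3 - <<'E'
from h import *
for n in('scene','top'):
    f=frame(n); save(f,n+'0.png'); print(n,f['f'],f['cx'],f['cy'],-f['R'].T@f['t'],f['R'][2]); np.savez(n+'0.npz',W=cloud(f),img=f['img'])
o=bot.observe();print(o)
E
```

```text
pics
scene 434.21587766053364 279.55289677108533 220.2617652013118 [1.24948891 0.49510108 0.88403081] [-0.64104325 -0.39474725 -0.6582083 ]
top 470.13867290440555 284.9795151752702 209.14527597874502 [ 0.20749915 -0.00934903  1.33280576] [ 0.22876835  0.00223901 -0.97347832]
{'clock': 0.1, 'qpos': array([ 1.08678755,  0.5219176 , -0.03630671,  1.59992268,  0.02122439,
        1.02109104, -0.11285548]), 'qd': array([ 0.00069277, -0.00173604,  0.00109171, -0.00180177, -0.00043904,
       -0.00105701,  0.00093334]), 'joint_efforts': array([ 4.60661104e-03, -9.28492856e+01,  1.98511139e+00, -3.70528901e+01,
        1.82570581e-02,  5.46864088e-03, -1.89249349e-04]), 'position': array([ 0.25116023, -0.57202442,  0.24781659]), 'tool_rot': array([-3.14064425e+00,  9.65738526e-05,  4.13736641e-01]), 'force': array([ 0.27563862, -0.75965983,  0.4347855 ]), 'moment': array([-0.01839245,  0.01263754, -0.00474619]), 'finger_force': 0.0, 'grip_width': 0.08537034734564883}
```

View pics/scene0.png

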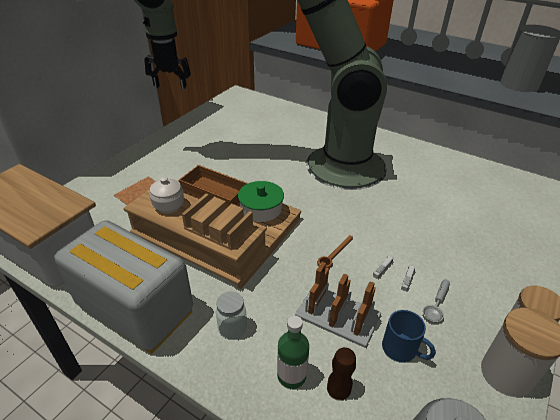

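View pics/top0.png

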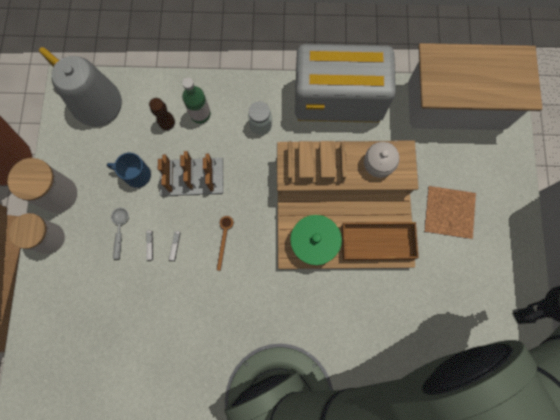

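The top view shows three boards in the drainer (165–210,172), two clips (150,245 and 175,245), one spoon (222,243), the lid (316,240), tray (380,242), rack (315,162) and mat (451,212). The scene view agrees.

```bash
cat > meas.py <<'E'
from h import *
def comps(f,mask,minA=15):
    n,l,s,c=cv2.connectedComponentsWithStats(mask.astype(np.uint8)); return [(l==i) for i in range(1,n) if s[i,4]>=minA]
def planar(f,m,h):
    v,u=np.nonzero(m); P=np.array([ray(f,a,b,h)[:2] for a,b in zip(u,v)])
    (c,s,a)=cv2.minAreaRect((P*1000).astype(np.float32)); return np.round(c,1),np.round(s,1),round(a,1),P
E
python3 - <<'E'
from meas import *
f=frame('top');W=cloud(f);img=f['img'];hsv=cv2.cvtColor(img,cv2.COLOR_RGB2HSV).astype(int)
v,u=np.indices(W.shape[:2]);Z=W[...,2]
H,S,V=hsv[...,0],hsv[...,1],hsv[...,2]
box=lambda a,b,c,d:(u>=a)&(u<b)&(v>=c)&(v<d)
for n,m,h in [('mat',box(415,490,175,250)&(S>90),.004),('lid',box(280,350,205,275)&(H>45)&(H<80)&(S>120),.107),
 ('tray',box(335,425,215,270)&(Z>.072),.08),('rack',box(270,355,130,195)&(Z>.155),.173),('upper',box(265,425,130,200)&(Z>.105),.12),('drainer',box(155,230,150,200)&(Z>.005)&(Z<.03),.012),
 ('spoon',box(205,245,205,280)&(S>90),.011),('clips',box(140,186,225,268)&(Z>.007),.018),('scoop',box(100,135,200,265)&(Z>.004),.01),('low',box(265,425,195,275)&(Z>.03)&(Z<.045),.035)]:
    print(n, 'medz',np.round(np.nanpercentile(Z[m],[5,50,95]),4))
    for c in comps(f,m,25): print('  ',*planar(f,c,h)[:3], c.sum())
for n in('top','scene'):
    f=frame(n);W=cloud(f);img=f['img']
    hsv=cv2.cvtColor(img,cv2.COLOR_RGB2HSV).astype(int)
    X=W.reshape(-1,3); 
    m=(W[...,0]>.5)&(W[...,0]<.85)&(W[...,1]>.15)&(W[...,1]<.40)
    mb=m&(W[...,2]>.115)&(W[...,2]<.15)
    print(n)
    for c in comps(f,mb,4): 
        print(' handle',c.sum(),np.round(np.nanmean(W[c],0),4),np.round(np.nanmin(W[c],0),4),np.round(np.nanmax(W[c],0),4))
    mb=m&(W[...,2]>.075)&(W[...,2]<.1)&(hsv[...,1]>60)
    for c in comps(f,mb,4): 
        print(' blade',c.sum(),np.round(np.nanmean(W[c],0),4),np.round(np.nanmin(W[c],0),4),np.round(np.nanmax(W[c],0),4))
# rack slots profile
f=frame('top');W=cloud(f)
m=(W[...,2]>.165)&(W[...,2]<.18)&box(270,355,130,195)
for c in comps(f,m,15): print('rib',c.sum(),np.round(np.nanmin(W[c],0),4),np.round(np.nanmax(W[c],0),4))
save({'img':cv2.resize(f['img'][130:275,90:360],None,fx=2.9,fy=2.9,interpolation=cv2.INTER_CUBIC)},'crop1.png')
E
```

```text
mat medz [-0.0004  0.0042  0.0101]
   [ 612.6 -390.3] [ 5.9 40.2] 87.7 32
   [ 523.6 -485. ] [136.8 136.8] 82.4 2154
   [ 449.7 -383.7] [ 5.7 75.7] 87.7 44
lid medz [0.0971 0.1012 0.1071]
   [415.3 -88.3] [126.7 126.9] 45.8 1854
tray medz [0.0736 0.0804 0.1028]
   [ 421.8 -263.3] [101.  200.5] 2.0 489
   [ 420. -150.] [13.5 81.9] 89.9 136
rack medz [0.1643 0.1724 0.1762]
   [613.  -56.2] [104.5  38.3] 2.3 569
   [ 614.3 -111.7] [104.   39.3] 1.4 577
   [ 616.6 -153.4] [101.4  11.9] 2.1 173
   [610.6 -15.5] [101.2   7.8] 1.2 145
upper medz [0.1162 0.1236 0.1954]
   [ 618.4 -169.2] [142.5 379. ] 1.9 6937
drainer medz [0.0067 0.0115 0.0175]
   [608.5 272.2] [109.8 185.5] 4.3 1276
spoon medz [0.0051 0.0105 0.0158]
   [417.6 162.5] [ 35.3 152.9] 89.4 301
clips medz [0.0101 0.0171 0.0224]
   [402.5 374.5] [83.6 16.9] 5.2 187
   [403.7 304.5] [18.2 84.3] 82.7 188
scoop medz [0.0043 0.0116 0.0215]
   [437.1 475.6] [ 50.4 148.3] 85.7 367
low medz [0.0314 0.0361 0.0424]
   [ 453.9 -174.8] [208.2 379.6] 1.4 4995
   [ 427.6 -269. ] [ 84.7 189.4] 1.4 1984
top
 handle 298 [0.7994 0.2547 0.1333] [0
[... 1110 characters left out ...]
2 0.366  0.1297] [0.7653 0.3442 0.1152] [0.806  0.386  0.1409]
 blade 165 [0.6226 0.2201 0.0906] [0.5664 0.2114 0.0753] [0.6569 0.2255 0.0997]
 blade 157 [0.6319 0.2804 0.0905] [0.5756 0.2723 0.0751] [0.6618 0.286  0.0993]
 blade 142 [0.6253 0.3396 0.0912] [0.5622 0.3318 0.075 ] [0.6518 0.3449 0.0999]
 blade 11 [0.6192 0.3991 0.0883] [0.6062 0.3975 0.0844] [0.6314 0.4    0.0924]
 blade 91 [0.8022 0.3683 0.0881] [0.7888 0.3459 0.0751] [0.8073 0.3853 0.0998]
rib 541 [ 0.5645 -0.0772  0.1667] [ 0.6663 -0.0367  0.1792]
rib 551 [ 0.5665 -0.1314  0.1652] [ 0.6683 -0.092   0.1792]
rib 152 [ 0.5688 -0.1599  0.1657] [ 0.6675 -0.149   0.1783]
rib 141 [ 0.5641 -0.0203  0.1668] [ 0.6621 -0.0104  0.1791]
```

View pics/crop1.png

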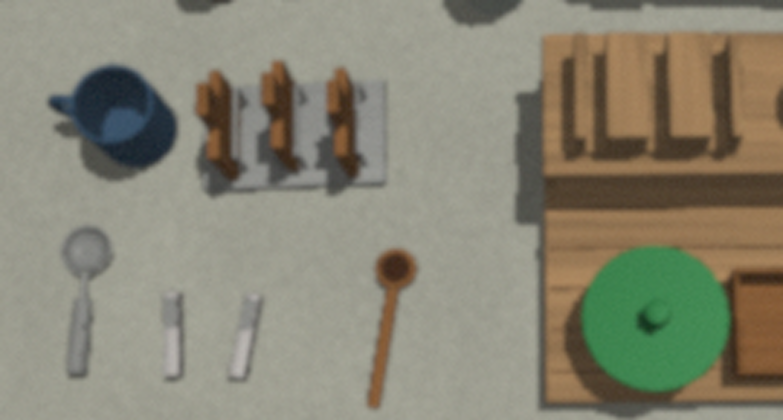

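```bash
cat > plan.py <<'E'
# usage: plan.py "x y z yawdeg" "..." ; waypoints in mm; '/' starts a new call. prints row numbers
import sys
from h import *
o=bot.observe(); p=o['position']; r=R.from_euler('xyz',o['tool_rot'])
print('at',np.round(p*1000,1),np.round(np.degrees(o['tool_rot']),1),'t',round(o['clock'],1))
cur=(p,r); last=cur
for a in sys.argv[1:]:
    if a=='/': cur=last; print('-- new call'); continue
    w=list(map(float,a.split())); q=R.from_euler('xyz',[180,0,w[3]],degrees=True); P=np.array(w[:3])/1000
    s=cur[1].inv().apply(P-cur[0])/.2; t=(cur[1].inv()*q).as_rotvec()/(np.pi/2)
    n=max(np.linalg.norm(P-last[0])/.0625,np.degrees((last[1].inv()*q).magnitude())/10.7)
    print(a,'->',np.round(s,3).tolist(),np.round(t,3).tolist(),'rows>=%.1f'%n,'!!' if max(abs(s).max(),abs(t).max())>1 else ''); last=(P,q)
E
python3 - <<'E'
from meas import *
B=[(.61,.215),(.616,.275),(.6045,.334)]
Wt={}
for n in('top','scene'):
    f=frame(n);W=cloud(f).reshape(-1,3);Wt[n]=W
    for b in B:
        d=W-np.array([*b,0]); m=(abs(d[:,0])<.05)&(abs(d[:,1])<.022)
        bl=W[m&(W[:,2]>.055)&(W[:,2]<.09)]; hd=W[m&(W[:,2]>.108)&(W[:,2]<.15)]; lo=W[m&(W[:,2]>.06)&(W[:,2]<.075)]
        k=np.polyfit(bl[:,0],bl[:,1],1); res=np.polyfit(np.r_[bl,hd][:,2],np.r_[bl,hd][:,1],1)
        xs=np.percentile(hd[:,0],[3,97]); 
        A=np.c_[np.r_[bl,hd][:,[0,2]],np.ones(len(bl)+len(hd))]; c=np.linalg.lstsq(A,np.r_[bl,hd][:,1],rcond=None)[0]
        print(n,b,'yaw %.1f lean dy/dz %.3f'%(np.degrees(np.arctan(c[0])),c[1]),'y@z.12 %.4f'%(c@[b[0],.12,1]),'hx',xs.round(4),'bx',np.percentile(bl[:,0],[2,98]).round(4),len(bl))
    d=W; m=(W[:,2]>.115)&(W[:,2]<.14)&(abs(W[:,0]-.415)<.04)&(abs(W[:,1]+.088)<.04)
    print('knob',np.round((np.percentile(W[m],[2,98],0)).mean(0),4),m.sum())
    m=(W[:,2]>.095)&(W[:,2]<.107)&(abs(W[:,0]-.415)<.08)&(abs(W[:,1]+.088)<.075)
    print('disc',np.round(np.percentile(W[m],[1,99],0),4).tolist())
    for nm,y in(('r',-.084),):
        m=(W[:,2]>.168)&(W[:,2]<.178)&(abs(W[:,0]-.614)<.06)&(abs(W[:,1]-y)<.085); q=W[m]
        yy=q[:,1]+0.031*(-(q[:,0]-.614)); h,e=np.histogram(yy,np.arange(-.17,0.002,.002)); print('rack x',np.percentile(q[:,0],[2,98]).round(4),dict(zip((e*1000).round().astype(int).tolist(),h.tolist())))
E
python3 plan.py "400 -400 330 4" / "500 -220 330 4" "/" "570 -25 330 4" / "600 160 330 4" "610 215 300 4"
```

```text
top (0.61, 0.215) yaw -1.8 lean dy/dz 0.069 y@z.12 0.2100 hx [0.5928 0.6228] bx [0.565 0.65 ] 129
top (0.616, 0.275) yaw -0.1 lean dy/dz 0.091 y@z.12 0.2705 hx [0.5984 0.629 ] bx [0.571  0.6536] 132
top (0.6045, 0.334) yaw 1.5 lean dy/dz 0.091 y@z.12 0.3296 hx [0.5874 0.6178] bx [0.5589 0.6441] 148
knob [ 0.4159 -0.0886  0.1267] 70
disc [[0.3536, -0.1516, 0.0957], [0.48, -0.0245, 0.1063]]
rack x [0.5683 0.6648] {-170: 0, -168: 0, -166: 0, -164: 0, -162: 0, -160: 26, -158: 21, -156: 28, -154: 30, -152: 30, -150: 8, -148: 0, -146: 0, -144: 0, -142: 0, -140: 0, -138: 0, -136: 0, -134: 0, -132: 21, -130: 25, -128: 26, -126: 28, -124: 31, -122: 21, -120: 31, -118: 26, -116: 30, -114: 24, -112: 28, -110: 28, -108: 26, -106: 28, -104: 30, -102: 28, -100: 29, -98: 27, -96: 27, -94: 10, -92: 0, -90: 0, -88: 0, -86: 0, -84: 0, -82: 0, -80: 0, -78: 0, -76: 21, -74: 26, -72: 29, -70: 32, -68: 26, -66: 18, -64: 29, -62: 31, -60: 28, -58: 23, -56: 25, -54: 36, -52: 29, -50: 25, -48: 21, -46: 35, -44: 34, -42: 22, -40: 21, -38: 9, -36: 0, -34: 0, -32: 0, -30: 0, -28: 0, -26: 0, -24: 0, -22: 0, -20:
[... 998 characters left out ...]
 16, -62: 24, -60: 23, -58: 15, -56: 29, -54: 15, -52: 29, -50: 18, -48: 20, -46: 19, -44: 26, -42: 19, -40: 22, -38: 22, -36: 35, -34: 15, -32: 0, -30: 0, -28: 0, -26: 0, -24: 0, -22: 0, -20: 0, -18: 2, -16: 14, -14: 25, -12: 24, -10: 20, -8: 40, -6: 9, -4: 0, -2: 0}
at [ 251.3 -572.2  248.2] [-180.    -0.    23.7] t 0.4
400 -400 330 4 -> [1.027, -0.489, -0.409] [-0.0, 0.0, 0.219] rows>=3.9 !!
-- new call
500 -220 330 4 -> [0.562, -0.863, -0.0] [0.0, 0.0, 0.0] rows>=3.3 
-- new call
570 -25 330 4 -> [0.417, -0.948, -0.0] [0.0, 0.0, 0.0] rows>=3.3 
-- new call
600 160 330 4 -> [0.214, -0.912, -0.0] [0.0, 0.0, 0.0] rows>=3.0 
610 215 300 4 -> [0.283, -1.183, 0.15] [0.0, 0.0, 0.0] rows>=1.0 !!
```

```bash
python3 -m inch '[[0.5,-0.245,-0.4,0,0,0.11,0.45],[1,-0.475,-0.4,0,0,0.263,0.45],[1,-0.475,-0.4,0,0,0.263,0.45],[1,-0.475,-0.4,0,0,0.263,0.45],[1,-0.475,-0.4,0,0,0.263,0.45]]'
python3 -m inch '[[0.56,-0.95,0,0,0,0,0.45],[0.56,-0.95,0,0,0,0,0.45],[0.56,-0.95,0,0,0,0,0.45],[0.56,-0.95,0,0,0,0,0.45]]'
python3 -m inch '[[0.4,-1,0,0,0,0,0.45],[0.4,-1,0,0,0,0,0.45],[0.4,-1,0,0,0,0,0.45],[0.4,-1,0,0,0,0,0.45]]'
python3 -m inch '[[0.1,-1,0,0,0,0,0.45],[0.1,-1,0,0,0,0,0.45],[0.1,-1,0,0,0,0,0.45],[0.1,-1,0,0,0,0,0.45],[0.1,-1,0,0,0,0,0.45]]'
python3 plan.py "610 215 240 0"  / "610 215 122 0"
```

```text
clock: 1.02
position: [0.3995, -0.4017, 0.3294]
tool_rot: [3.142, -0.002, 0.007]
force: [-0.4, -0.0, 0.1]
grip_width: 0.0386
finger_force: 0.0
clock: 1.52
position: [0.5091, -0.2124, 0.3282]
tool_rot: [-3.141, -0.0, 0.003]
force: [-0.8, -1.2, 0.4]
grip_width: 0.0384
finger_force: 0.0
clock: 2.02
position: [0.5886, -0.0118, 0.328]
tool_rot: [-3.141, 0.0, 0.003]
force: [-0.1, -0.3, -0.2]
grip_width: 0.0385
finger_force: 0.0
clock: 2.65
position: [0.6079, 0.1851, 0.3278]
tool_rot: [3.141, 0.001, 0.001]
force: [0.1, -0.4, -0.7]
grip_width: 0.0386
finger_force: 0.0
at [607.9 185.1 327.8] [1.8e+02 0.0e+00 1.0e-01] t 2.6
610 215 240 0 -> [0.011, -0.15, 0.439] [0.0, 0.0, 0.001] rows>=1.5 
-- new call
610 215 122 0 -> [0.0, -0.0, 0.59] [0.0, 0.0, 0.0] rows>=1.9
```

```bash
python3 -m inch '[[0.01,-0.15,0.2,0,0,0,0.45],[0.01,-0.15,0.44,0,0,0,0.45],[0.01,-0.15,0.44,0,0,0,0.45],[0.01,-0.15,0.7,0,0,0,0.45],[0.01,-0.15,0.9,0,0,0,0.45],[0.01,-0.15,1,0,0,0,0.45],[0.01,-0.15,1,0,0,0,0.45],[0.01,-0.15,1,0,0,0,0.45]]'
python3 -m inch '[[0,0,0.03,0,0,0,0.3],[0,0,0.03,0,0,0,0.1],[0,0,0.03,0,0,0,0],[0,0,0.03,0,0,0,0],[0,0,0.03,0,0,0,0]]' 60
```

```text
clock: 3.65
position: [0.6109, 0.2153, 0.1304]
tool_rot: [-3.141, -0.002, 0.0]
force: [-0.0, -0.2, 1.2]
grip_width: 0.0386
finger_force: 0.0
clock: 4.28
position: [0.6098, 0.2152, 0.1225]
tool_rot: [3.142, -0.0, 0.001]
force: [-2.9, -1.3, 5.3]
grip_width: 0.0112
finger_force: 59.3
```

```bash
python3 -m inch '[[0,0,-0.1,0,0,0,0],[0,0,-0.3,0,0,0,0],[0,0,-0.6,0,0,0,0],[0,0,-0.9,0,0,0,0],[0,0,-1,0,0,0,0],[0,0,-1,0,0,0,0],[0,0,-1,0,0,0,0]]'
cat > held.py <<'E'
from h import *
o=bot.observe();p=o['position'];print(np.round(p*1000,1),np.degrees(o['tool_rot']).round(2),o['grip_width'],o['finger_force'])
for n in('top','scene'):
    W=cloud(frame(n)).reshape(-1,3);d=W-p
    bl=d[(abs(d[:,0])<.055)&(abs(d[:,1])<.035)&(d[:,2]>-.105)&(d[:,2]<-.035)]*1000
    c=np.linalg.lstsq(np.c_[bl[:,[0,2]],np.ones(len(bl))],bl[:,1],rcond=None)[0]
    print(n,len(bl),'x',np.percentile(bl[:,0],[2,98]).round(1),'y',np.percentile(bl[:,1],[3,97]).round(1),'z',np.percentile(bl[:,2],[1,99]).round(1),'yaw %.1f'%np.degrees(np.arctan(c[0])), 'lean %.3f'%c[1])
E
python3 held.py
```

```text
clock: 5.15
position: [0.6094, 0.2151, 0.3215]
tool_rot: [3.141, 0.001, 0.001]
force: [0.8, 0.2, -1.9]
grip_width: 0.0113
finger_force: 58.6
[609.4 215.1 321.5] [1.7998e+02 7.0000e-02 4.0000e-02] 0.011278676028784018 58.62680196762085Traceback (most recent call last):
  File "held.py", line 7, in <module>
    print(n,len(bl),'x',np.percentile(bl[:,0],[2,98]).round(1),'y',np.percentile(bl[:,1],[3,97]).round(1),'z',np.percentile(bl[:,2],[1,99]).round(1),'yaw %.1f'%np.degrees(np.arctan(c[0])), 'lean %.3f'%c[1])
                        ~~~~~~~~~~~~~^^^^^^^^^^^^^^^^
    return _quantile_unchecked(
        a, q, axis, out, overwrite_input, method, keepdims, weights)
    return _ureduce(a,
                    func=_quantile_ureduce_func,
    ...<5 lines>...
                    overwrite_input=overwrite_input,
                    method=method)
    r = func(a, **kwargs)
    result = _quantile(arr,
                       quantiles=q,
    ...<2 lines>...
                       out=out,
                       weights=wgt)
    slices_having_nans = np.isnan(arr[-1, ...])
                                  ~~~^^^^^^^^^
IndexError: index -1 is out of bounds for axis 0 with size 0
```

```bash
sed -i 's/    c=np/    if len(bl)<20: continue\n    c=np/' held.py; python3 held.py
python3 -m inch '[[0.02,0.2,0,0,0,0,0],[0.02,0.5,0,0,0,0,0],[0.02,0.8,0,0,0,0,0],[0.02,1,0,0,0,0,0],[0.02,1,0,0,0,0,0]]'
python3 -m inch '[[0.02,0.3,0,0,0,-0.02,0],[0.02,0.6,0,0,0,-0.02,0],[0.02,0.77,0,0,0,-0.02,0],[0.02,0.77,0,0,0,-0.02,0],[0.02,0.77,0,0,0,-0.02,0]]'
python3 held.py
python3 - <<'E'
from h import *
f=frame('scene');save({'img':cv2.resize(f['img'][120:300,110:320],None,fx=3.3,fy=3.3,interpolation=cv2.INTER_CUBIC)},'hold1.png')
E
```

```text
[609.4 215.1 321.2] [1.7997e+02 9.0000e-02 4.0000e-02] 0.011330780992404525 58.62229585647583
scene 491 x [-38.6  46.2] y [-1.2  9. ] z [-104.2  -36.1] yaw -3.1 lean 0.003
clock: 5.92
position: [0.6138, 0.0115, 0.3217]
tool_rot: [3.14, 0.001, -0.004]
force: [0.3, 0.2, -1.5]
grip_width: 0.0114
finger_force: 58.8
clock: 6.55
position: [0.6182, -0.1372, 0.3218]
tool_rot: [-3.141, 0.001, 0.033]
force: [-0.4, 0.1, -2.2]
grip_width: 0.0113
finger_force: 59.1
[ 618.2 -137.2  321.8] [-1.7994e+02  4.0000e-02  1.9200e+00] 0.01132632561445431 59.11254823207855
scene 636 x [-40.   45.4] y [ 1.7 11.3] z [-103.9  -35.8] yaw 0.0 lean 0.001
```

View pics/hold1.png

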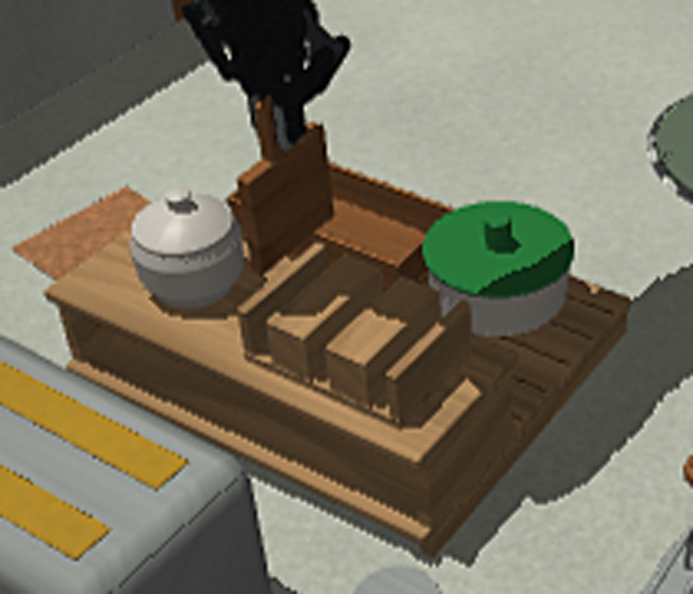

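Held board at crop (285,190), hovering over the far slot (290,275), which is aligned. Next I descend in steps and watch the force.

```bash
python3 -m inch '[[-0.005,0.01,0.08,0,0,0,0],[-0.005,0.01,0.16,0,0,0,0],[-0.005,0.01,0.16,0,0,0,0],[-0.005,0.01,0.2,0,0,0,0],[-0.005,0.01,0.24,0,0,0,0],[-0.005,0.01,0.26,0,0,0,0],[-0.005,0.01,0.26,0,0,0,0]]'
python3 held.py
```

```text
clock: 7.58
position: [0.617, -0.1408, 0.27]
tool_rot: [-3.142, 0.0, 0.032]
force: [-0.4, 0.3, -1.2]
grip_width: 0.0113
finger_force: 59.1
[ 617.  -140.8  270. ] [-1.80e+02  2.00e-02  1.83e+00] 0.011264217709857933 59.08938109874725
top 281 x [-48.8  34.9] y [12.3 33.2] z [-102.9  -92.4] yaw -0.1 lean -0.080
scene 821 x [-42.  51.] y [-2.7 32.4] z [-103.6  -35.7] yaw -2.1 lean -0.170
```

```bash
python3 -m inch '[[0,-0.006,0.04,0,0,0,0],[0,-0.006,0.08,0,0,0,0],[0,-0.006,0.12,0,0,0,0],[0,-0.006,0.145,0,0,0,0],[0,-0.006,0.15,0,0,0,0],[0,-0.006,0.15,0,0,0,0]]'
```

```text
clock: 8.43
position: [0.6171, -0.1396, 0.2404]
tool_rot: [-3.142, -0.0, 0.032]
force: [-0.1, 0.8, -1.1]
grip_width: 0.0112
finger_force: 59.1
```

```bash
python3 -m inch '[[0,0,0.007,0,0,0,0],[0,0,0.013,0,0,0,0],[0,0,0.013,0,0,0,0]]'
python3 -m inch '[[0,0,0,0,0,0,0.1],[0,0,0,0,0,0,0.25],[0,0,0,0,0,0,0.35],[0,0,0,0,0,0,0.35],[0,0,-0.15,0,0,0,0.35],[0,0,-0.4,0,0,0,0.4],[0,0,-0.5,0,0,0,0.45],[0,0,-0.5,0,0,0,0.45]]'
cat > shelfcheck.py <<'E'
from h import *
for n in('top','scene'):
    W=cloud(frame(n)).reshape(-1,3)
    for y in(-.139,-.083,-.027):
        m=(abs(W[:,0]-.617)<.05)&(abs(W[:,1]-y)<.022)&(W[:,2]>.183)&(W[:,2]<.275); q=W[m]
        if len(q)<15: continue
        h=q[q[:,2]>.225]
        print(n,y,'top z %.4f'%np.percentile(q[:,2],99),'blade x',np.percentile(q[:,0],[2,98]).round(4),'y hi %.4f lo %.4f'%(np.median(h[:,1]),np.median(q[q[:,2]<.205,1])))
E
python3 shelfcheck.py
python3 plan.py "612 50 340 1" / "612 240 340 0" / "616.5 275.2 290 0" "616.5 275.2 122 0"
```

```text
clock: 8.8
position: [0.6172, -0.1396, 0.2385]
tool_rot: [3.141, -0.001, 0.032]
force: [-3.7, 0.7, 8.2]
grip_width: 0.0112
finger_force: 60.6
clock: 9.8
position: [0.6176, -0.1396, 0.3391]
tool_rot: [3.141, -0.003, 0.032]
force: [0.4, -0.1, -0.1]
grip_width: 0.0383
finger_force: 0.0
scene -0.139 top z 0.2586 blade x [0.5781 0.6627] y hi -0.1322 lo -0.1317
at [ 616.8 -139.5  336.9] [-180.     0.     1.8] t 9.9
612 50 340 1 -> [0.006, -0.948, -0.015] [-0.0, 0.001, 0.009] rows>=3.0 
-- new call
612 240 340 0 -> [0.017, -0.95, -0.0] [0.0, -0.0, 0.011] rows>=3.0 
-- new call
616.5 275.2 290 0 -> [0.023, -0.176, 0.25] [0.0, 0.0, 0.0] rows>=1.0 
616.5 275.2 122 0 -> [0.023, -0.176, 1.09] [0.0, 0.0, 0.0] rows>=2.7 !!
```

```bash
python3 -m inch '[[0,-0.4,0,0,0,0,0.45],[0,-0.95,0,0,0,0.01,0.45],[0,-0.95,0,0,0,0.01,0.45],[0,-0.95,0,0,0,0.01,0.45],[0,-0.95,0,0,0,0.01,0.45]]'
python3 -m inch '[[0.02,-0.5,0,0,0,0.01,0.45],[0.02,-0.95,0,0,0,0.01,0.45],[0.02,-0.95,0,0,0,0.01,0.45],[0.02,-0.95,0,0,0,0.01,0.45]]'
python3 plan.py "616.5 275.2 290 0" "616.5 275.2 142 0" / "616.5 275.2 122 0"
```

```text
clock: 10.52
position: [0.6107, 0.05, 0.3367]
tool_rot: [3.141, 0.001, 0.017]
force: [0.7, -0.2, -0.2]
grip_width: 0.0386
finger_force: 0.0
clock: 11.02
position: [0.611, 0.244, 0.3365]
tool_rot: [-3.14, 0.002, 0.005]
force: [-0.0, -0.2, 0.5]
grip_width: 0.0384
finger_force: 0.0
at [611.  244.  336.5] [-1.799e+02  1.000e-01  3.000e-01] t 11.0
616.5 275.2 290 0 -> [0.029, -0.156, 0.232] [-0.001, 0.001, 0.003] rows>=0.9 
616.5 275.2 142 0 -> [0.03, -0.155, 0.972] [-0.001, 0.001, 0.003] rows>=2.4 
-- new call
616.5 275.2 122 0 -> [0.0, -0.0, 0.1] [0.0, 0.0, 0.0] rows>=0.3
```

```bash
python3 -m inch '[[0.03,-0.155,0.1,0,0,0,0.45],[0.03,-0.155,0.23,0,0,0,0.45],[0.03,-0.155,0.23,0,0,0,0.45],[0.03,-0.155,0.5,0,0,0,0.45],[0.03,-0.155,0.75,0,0,0,0.45],[0.03,-0.155,0.9,0,0,0,0.45],[0.03,-0.155,0.97,0,0,0,0.45],[0.03,-0.155,0.97,0,0,0,0.45]]'
python3 -m inch '[[0,0,0.05,0,0,0,0.45],[0,0,0.1,0,0,0,0.45],[0,0,0.1,0,0,0,0.3],[0,0,0.1,0,0,0,0.1],[0,0,0.1,0,0,0,0],[0,0,0.1,0,0,0,0],[0,0,0.1,0,0,0,0],[0,0,0.1,0,0,0,0]]' 60
python3 -m inch '[[0,0,-0.1,0,0,0,0],[0,0,-0.3,0,0,0,0],[0,0,-0.6,0,0,0,0],[0,0,-0.9,0,0,0,0],[0,0,-1,0,0,0,0],[0,0,-1,0,0,0,0],[0,0,-1,0,0,0,0]]'
python3 held.py
python3 plan.py "618 80 321 0" / "617 -83 321 1.8"
```

```text
clock: 12.02
position: [0.6184, 0.2706, 0.1441]
tool_rot: [3.141, -0.0, -0.0]
force: [-0.5, -0.6, 0.8]
grip_width: 0.0384
finger_force: 0.0
clock: 13.02
position: [0.6179, 0.2723, 0.1241]
tool_rot: [-3.14, -0.001, 0.001]
force: [0.6, 4.8, -2.6]
grip_width: 0.0112
finger_force: 58.5
clock: 13.9
position: [0.6175, 0.271, 0.3223]
tool_rot: [3.141, 0.002, 0.001]
force: [0.0, 0.2, -1.4]
grip_width: 0.0114
finger_force: 59.3
[617.5 271.  322.3] [1.7994e+02 9.0000e-02 3.0000e-02] 0.01140773580701806 59.305424094200134
scene 446 x [-40.4  43.8] y [-1.2  9.3] z [-103.7  -35.5] yaw -3.3 lean -0.003
at [617.5 271.  322.2] [1.799e+02 1.000e-01 0.000e+00] t 14.0
618 80 321 0 -> [0.002, 0.955, 0.007] [0.001, 0.001, 0.0] rows>=3.1 
-- new call
617 -83 321 1.8 -> [-0.005, 0.815, 0.0] [0.0, 0.0, -0.02] rows>=2.6
```

```bash
python3 -m inch '[[0.002,0.2,0,0,0,0,0],[0.002,0.5,0,0,0,0,0],[0.002,0.8,0,0,0,0,0],[0.002,0.955,0,0,0,0,0],[0.002,0.955,0,0,0,0,0]]'
python3 -m inch '[[0,0.3,0,0,0,-0.02,0],[0,0.6,0,0,0,-0.02,0],[0,0.815,0,0,0,-0.02,0],[0,0.815,0,0,0,-0.02,0],[0,0.815,0,0,0,-0.02,0]]'
python3 held.py
python3 plan.py "618 -83 290 1.8" "618 -83 270 1.8"
```

```text
clock: 14.62
position: [0.6183, 0.0772, 0.3229]
tool_rot: [3.14, 0.001, -0.003]
force: [0.1, 1.9, -1.0]
grip_width: 0.0111
finger_force: 59.2
clock: 15.25
position: [0.6185, -0.0811, 0.3231]
tool_rot: [-3.141, 0.001, 0.033]
force: [-0.2, 0.3, -2.1]
grip_width: 0.0111
finger_force: 59.2
[618.5 -81.1 323.1] [-1.7995e+02  5.0000e-02  1.9100e+00] 0.011119370470411064 59.24287676811218
scene 630 x [-42.6  42.9] y [ 2.6 11.6] z [-104.6  -35.8] yaw 0.1 lean -0.003
at [618.6 -80.8 323.4] [-180.    0.    2.] t 15.3
618 -83 290 1.8 -> [-0.003, 0.011, 0.167] [-0.0, 0.0, 0.002] rows>=0.5 
618 -83 270 1.8 -> [-0.003, 0.011, 0.267] [-0.0, 0.0, 0.002] rows>=0.3
```

```bash
python3 -m inch '[[0.003,0.006,0.08,0,0,0,0],[0.003,0.006,0.16,0,0,0,0],[0.003,0.006,0.16,0,0,0,0],[0.003,0.006,0.2,0,0,0,0],[0.003,0.006,0.24,0,0,0,0],[0.003,0.006,0.26,0,0,0,0],[0.003,0.006,0.26,0,0,0,0]]'
python3 -m inch '[[0,0,0.04,0,0,0,0],[0,0,0.08,0,0,0,0],[0,0,0.12,0,0,0,0],[0,0,0.14,0,0,0,0],[0,0,0.14,0,0,0,0]]'
```

```text
clock: 16.23
position: [0.619, -0.0838, 0.2715]
tool_rot: [-3.142, 0.0, 0.032]
force: [0.5, 0.6, -1.9]
grip_width: 0.0113
finger_force: 59.2
clock: 16.85
position: [0.6191, -0.0838, 0.2434]
tool_rot: [-3.142, 0.0, 0.032]
force: [0.1, -0.3, -1.3]
grip_width: 0.0115
finger_force: 59.2
```

```bash
python3 -m inch '[[0,0,0.007,0,0,0,0],[0,0,0.014,0,0,0,0],[0,0,0.02,0,0,0,0],[0,0,0.02,0,0,0,0]]'
python3 -m inch '[[0,0,0,0,0,0,0.1],[0,0,0,0,0,0,0.25],[0,0,0,0,0,0,0.3],[0,0,0,0,0,0,0.3],[0,0,-0.15,0,0,0,0.3],[0,0,-0.4,0,0,0,0.3],[0,0,-0.5,0,0,0,0.45],[0,0,-0.5,0,0,0,0.45]]'
python3 shelfcheck.py
python3 plan.py "608 110 340 1" / "600 300 340 0" / "605 334 290 0" "605 334 142 0"
```

```text
clock: 17.35
position: [0.6192, -0.0838, 0.2398]
tool_rot: [3.142, -0.0, 0.032]
force: [-0.3, 0.6, 0.7]
grip_width: 0.0113
finger_force: 59.5
clock: 18.35
position: [0.6196, -0.0838, 0.3412]
tool_rot: [3.141, -0.003, 0.032]
force: [-1.0, 0.7, -0.7]
grip_width: 0.0382
finger_force: 0.0
scene -0.139 top z 0.2586 blade x [0.5813 0.662 ] y hi -0.1325 lo -0.1317
scene -0.083 top z 0.2583 blade x [0.5774 0.6613] y hi -0.0759 lo -0.0752
at [618.8 -83.8 339. ] [-180.     0.     1.8] t 18.4
608 110 340 1 -> [-0.023, -0.97, -0.005] [-0.0, 0.001, 0.009] rows>=3.1 
-- new call
600 300 340 0 -> [-0.023, -0.951, -0.0] [0.0, -0.0, 0.011] rows>=3.0 
-- new call
605 334 290 0 -> [0.025, -0.17, 0.25] [0.0, 0.0, 0.0] rows>=1.0 
605 334 142 0 -> [0.025, -0.17, 0.99] [0.0, 0.0, 0.0] rows>=2.4
```

```bash
python3 -m inch '[[0,-0.4,0,0,0,0,0.45],[-0.02,-0.97,0,0,0,0.01,0.45],[-0.02,-0.97,0,0,0,0.01,0.45],[-0.02,-0.97,0,0,0,0.01,0.45],[-0.02,-0.97,0,0,0,0.01,0.45]]'
python3 -m inch '[[-0.02,-0.5,0,0,0,0.01,0.45],[-0.02,-0.95,0,0,0,0.01,0.45],[-0.02,-0.95,0,0,0,0.01,0.45],[-0.02,-0.95,0,0,0,0.01,0.45],[-0.02,-0.95,0,0,0,0.01,0.45]]'
python3 plan.py "605 334 290 0" "605 334 142 0"
```

```text
clock: 19.08
position: [0.6087, 0.11, 0.3387]
tool_rot: [3.141, 0.001, 0.017]
force: [0.7, -0.6, -0.3]
grip_width: 0.0384
finger_force: 0.0
clock: 19.7
position: [0.6025, 0.2981, 0.339]
tool_rot: [3.14, 0.0, -0.001]
force: [0.3, -0.5, 0.5]
grip_width: 0.0381
finger_force: 0.0
at [602.5 298.1 339. ] [ 1.799e+02  0.000e+00 -1.000e-01] t 19.7
605 334 290 0 -> [0.013, -0.18, 0.245] [0.001, 0.0, -0.001] rows>=1.0 
605 334 142 0 -> [0.013, -0.181, 0.985] [0.001, 0.0, -0.001] rows>=2.4
```

```bash
python3 -m inch '[[0.013,-0.18,0.1,0,0,0,0.45],[0.013,-0.18,0.24,0,0,0,0.45],[0.013,-0.18,0.24,0,0,0,0.45],[0.013,-0.18,0.5,0,0,0,0.45],[0.013,-0.18,0.75,0,0,0,0.45],[0.013,-0.18,0.9,0,0,0,0.45],[0.013,-0.18,0.985,0,0,0,0.45],[0.013,-0.18,0.985,0,0,0,0.45]]'
python3 -m inch '[[0,0,0.05,0,0,0,0.45],[0,0,0.1,0,0,0,0.45],[0,0,0.1,0,0,0,0.3],[0,0,0.1,0,0,0,0.1],[0,0,0.1,0,0,0,0],[0,0,0.1,0,0,0,0],[0,0,0.1,0,0,0,0],[0,0,0.1,0,0,0,0]]' 60
python3 -m inch '[[0,0,-0.1,0,0,0,0],[0,0,-0.3,0,0,0,0],[0,0,-0.6,0,0,0,0],[0,0,-0.9,0,0,0,0],[0,0,-1,0,0,0,0],[0,0,-1,0,0,0,0],[0,0,-1,0,0,0,0]]'
python3 held.py
python3 plan.py "612 145 321 0" / "617 -27 321 1.8"
```

```text
clock: 20.7
position: [0.6049, 0.335, 0.143]
tool_rot: [3.141, 0.0, -0.001]
force: [-0.8, 1.2, 0.8]
grip_width: 0.0384
finger_force: 0.0
clock: 21.7
position: [0.6044, 0.3356, 0.1229]
tool_rot: [3.141, 0.0, 0.001]
force: [-2.1, -5.6, 3.0]
grip_width: 0.0112
finger_force: 58.8
clock: 22.58
position: [0.604, 0.336, 0.322]
tool_rot: [3.141, 0.001, 0.001]
force: [0.0, -0.5, -1.8]
grip_width: 0.0112
finger_force: 58.9
[604. 336. 322.] [1.7999e+02 5.0000e-02 5.0000e-02] 0.011248118214632102 58.89337956905365
scene 367 x [-35.8  46.5] y [-2.7  8.5] z [-104.  -36.] yaw -4.1 lean 0.005
at [604.  335.8 321.5] [1.8e+02 1.0e-01 0.0e+00] t 22.7
612 145 321 0 -> [0.039, 0.954, 0.003] [0.0, 0.001, 0.001] rows>=3.1 
-- new call
617 -27 321 1.8 -> [0.025, 0.86, 0.0] [0.0, 0.0, -0.02] rows>=2.8
```

```bash
python3 -m inch '[[0.01,0.2,0,0,0,0,0],[0.02,0.5,0,0,0,0,0],[0.04,0.8,0,0,0,0,0],[0.04,0.955,0,0,0,0,0],[0.04,0.955,0,0,0,0,0]]'
python3 -m inch '[[0.01,0.3,0,0,0,-0.02,0],[0.02,0.6,0,0,0,-0.02,0],[0.022,0.86,0,0,0,-0.02,0],[0.022,0.86,0,0,0,-0.02,0],[0.022,0.86,0,0,0,-0.02,0]]'
python3 held.py
python3 plan.py "617 -27.5 290 1.8" "617 -27.5 270 1.8"
```

```text
clock: 23.3
position: [0.6127, 0.1418, 0.3221]
tool_rot: [3.14, 0.001, -0.003]
force: [-1.0, 1.1, -1.4]
grip_width: 0.0113
finger_force: 58.9
clock: 23.92
position: [0.617, -0.0257, 0.3222]
tool_rot: [-3.141, 0.001, 0.033]
force: [0.2, 1.2, -1.2]
grip_width: 0.0112
finger_force: 59.1
[617.  -25.7 322.2] [-1.7995e+02  4.0000e-02  1.9000e+00] 0.011175675529352709 59.06632661819458
scene 604 x [-40.6  45.3] y [ 1.9 10.7] z [-104.   -36.2] yaw 0.0 lean 0.004
at [617.1 -25.2 322.4] [-180.    0.    2.] t 24.0
617 -27.5 290 1.8 -> [-0.001, 0.011, 0.162] [-0.0, 0.0, 0.002] rows>=0.5 
617 -27.5 270 1.8 -> [-0.001, 0.012, 0.262] [-0.0, 0.0, 0.002] rows>=0.3
```

```bash
python3 -m inch '[[0,0.006,0.08,0,0,0,0],[0,0.006,0.16,0,0,0,0],[0,0.006,0.16,0,0,0,0],[0,0.006,0.2,0,0,0,0],[0,0.006,0.24,0,0,0,0],[0,0.006,0.26,0,0,0,0],[0,0.006,0.26,0,0,0,0]]'
python3 -m inch '[[0,0,0.04,0,0,0,0],[0,0,0.08,0,0,0,0],[0,0,0.12,0,0,0,0],[0,0,0.14,0,0,0,0],[0,0,0.14,0,0,0,0]]'
python3 -m inch '[[0,0,0.007,0,0,0,0],[0,0,0.014,0,0,0,0],[0,0,0.018,0,0,0,0],[0,0,0.018,0,0,0,0]]'
```

```text
clock: 24.9
position: [0.617, -0.0283, 0.2705]
tool_rot: [-3.142, 0.0, 0.032]
force: [-0.3, -0.3, -0.9]
grip_width: 0.0117
finger_force: 59.0
clock: 25.52
position: [0.617, -0.0282, 0.2424]
tool_rot: [-3.142, 0.0, 0.032]
force: [0.1, -0.5, -0.4]
grip_width: 0.0112
finger_force: 59.0
clock: 26.02
position: [0.617, -0.0283, 0.2391]
tool_rot: [3.142, 0.0, 0.032]
force: [0.8, -0.1, -1.0]
grip_width: 0.0111
finger_force: 59.0
```

Release, rise, and measure the spoon and clips again.

```bash
python3 -m inch '[[0,0,0,0,0,0,0.1],[0,0,0,0,0,0,0.25],[0,0,0,0,0,0,0.3],[0,0,0,0,0,0,0.3],[0,0,-0.15,0,0,0,0.3],[0,0,-0.4,0,0,0,0.3],[0,0,-0.5,0,0,0,0.45],[0,0,-0.5,0,0,0,0.45]]'
python3 shelfcheck.py
cat > counter.py <<'E'
from meas import *
for n in('top','scene'):
    f=frame(n);W=cloud(f);hsv=cv2.cvtColor(f['img'],cv2.COLOR_RGB2HSV).astype(int)
    reg=(W[...,0]>.3)&(W[...,0]<.53)&(W[...,1]>.03)&(W[...,1]<.55)&(W[...,2]<.06)
    print(n)
    for nm,m,h in(('wood',reg&(hsv[...,1]>90),.008),('metal',reg&(W[...,2]>.009)&(hsv[...,1]<60),.015)):
        for c in comps(f,m,60):
            ct,sz,a,P=planar(f,c,h); P=P*1000; d=np.linalg.svd(P-P.mean(0),full_matrices=False)[2][0]; d*=np.sign(d[0])
            t=(P-P.mean(0))@d
            print('  ',nm,c.sum(),'rect',ct,sz,'mean',P.mean(0).round(1),'axis %.1f'%np.degrees(np.arctan2(d[1],d[0])),'mid',(P.mean(0)+d*(t.max()+t.min())/2).round(1),'len %.1f'%np.ptp(t))
E
python3 counter.py
```

```text
clock: 27.02
position: [0.6175, -0.0283, 0.3406]
tool_rot: [3.142, -0.003, 0.032]
force: [0.4, 0.1, 0.4]
grip_width: 0.0382
finger_force: 0.0
scene -0.139 top z 0.2585 blade x [0.5825 0.6619] y hi -0.1323 lo -0.1315
scene -0.083 top z 0.2587 blade x [0.5808 0.6615] y hi -0.0766 lo -0.0759
scene -0.027 top z 0.2587 blade x [0.5782 0.662 ] y hi -0.0210 lo -0.0203
top
   wood 273 rect [440.2 134. ] [ 35.5 152.2] mean [458.6 138.1] axis -7.6 mid [440.5 140.5] len 153.6
   metal 284 rect [436.2 465.3] [147.8  48.5] mean [429.7 468.8] axis 3.2 mid [435.8 469.2] len 147.5
   metal 179 rect [403.3 375.4] [83.2 16.9] mean [402.8 376.4] axis 5.7 mid [403.2 376.4] len 83.3
   metal 186 rect [404.2 305.2] [18.2 84.5] mean [403.4 305.7] axis -6.7 mid [404.2 305.6] len 84.4
scene
   wood 299 rect [442.  139.3] [ 43.1 161.2] mean [462.4 143.9] axis -7.7 mid [442.2 146.7] len 161.6
   metal 154 rect [409.9 311.1] [18.2 90.8] mean [410.4 310.7] axis -6.2 mid [409.8 310.7] len 90.7
   metal 160 rect [410.  382.4] [93.9 17.2] mean [410.  382.1] axis 5.9 mid [410.1 382.1] len 93.9
   metal 300 rect [441.2 466.7] [150.7  49.4] mean [436.8 473.3] axis 1.1 mid [439.8 473.4] len 151.8
```

```bash
python3 -c "
from h import *
print(bot.observe()['qpos'].round(2))"; python3 plan.py "500 50 330 -4" / "440.5 143.4 200 -7.6" / "440.5 143.4 50 -7.6" "440.5 143.4 21 -7.6"
```

```text
[ 0.09  0.44 -0.2   1.5   0.09  1.21 -1.67]
at [616.7 -28.3 338. ] [-1.8e+02  1.0e-01  1.8e+00] t 27.2
500 50 330 -4 -> [-0.571, -0.41, 0.041] [0.0, 0.001, 0.065] rows>=2.3 
-- new call
440.5 143.4 200 -7.6 -> [-0.329, -0.445, 0.65] [0.0, -0.0, 0.04] rows>=2.7 
-- new call
440.5 143.4 50 -7.6 -> [0.0, -0.0, 0.75] [0.0, 0.0, 0.0] rows>=2.4 
440.5 143.4 21 -7.6 -> [0.0, -0.0, 0.895] [0.0, 0.0, 0.0] rows>=0.5
```

```bash
python3 -m inch '[[-0.2,-0.1,0,0,0,0.06,0.4],[-0.4,-0.25,0.04,0,0,0.065,0.4],[-0.57,-0.41,0.04,0,0,0.065,0.4],[-0.57,-0.41,0.04,0,0,0.065,0.4],[-0.57,-0.41,0.04,0,0,0.065,0.4]]'
python3 -m inch '[[-0.15,-0.2,0.3,0,0,0.04,0.4],[-0.33,-0.445,0.5,0,0,0.04,0.4],[-0.33,-0.445,0.65,0,0,0.04,0.4],[-0.33,-0.445,0.65,0,0,0.04,0.4],[-0.33,-0.445,0.65,0,0,0.04,0.4],[-0.33,-0.445,0.65,0,0,0.04,0.4]]'
python3 plan.py "440.5 143.4 50 -7.6" "440.5 143.4 21 -7.6"; python3 counter.py | grep -A1 -E 'top|scene'
```

```text
clock: 27.85
position: [0.5007, 0.0496, 0.3308]
tool_rot: [3.141, 0.0, -0.07]
force: [1.1, -0.1, 0.0]
grip_width: 0.034
finger_force: 0.0
clock: 28.6
position: [0.4421, 0.1427, 0.2022]
tool_rot: [-3.141, -0.002, -0.135]
force: [0.2, 0.3, 0.5]
grip_width: 0.0343
finger_force: 0.0
at [442.1 142.7 202.2] [-1.8e+02 -1.0e-01 -7.7e+00] t 28.6
440.5 143.4 50 -7.6 -> [-0.01, -0.002, 0.761] [-0.0, -0.001, -0.001] rows>=2.4 
440.5 143.4 21 -7.6 -> [-0.01, -0.002, 0.906] [-0.0, -0.001, -0.001] rows>=0.5 
top
   metal 278 rect [436.1 465.3] [148.   48.5] mean [427.7 468.6] axis 2.8 mid [435.7 469. ] len 147.5
--
scene
   wood 295 rect [441.2 139.4] [ 43.1 159.6] mean [462.7 143.9] axis -7.9 mid [441.6 146.8] len 160.4
```

```bash
python3 -m inch '[[-0.01,0,0.2,0,0,0,0.4],[-0.01,0,0.45,0,0,0,0.4],[-0.01,0,0.65,0,0,0,0.4],[-0.01,0,0.8,0,0,0,0.4],[-0.01,0,0.86,0,0,0,0.4],[-0.01,0,0.9,0,0,0,0.4],[-0.01,0,0.905,0,0,0,0.4],[-0.01,0,0.905,0,0,0,0.4]]'
python3 -m inch '[[0,0,0,0,0,0,0.2],[0,0,0,0,0,0,0],[0,0,0,0,0,0,0],[0,0,0,0,0,0,0],[0,0,0,0,0,0,0]]' 50
```

```text
clock: 29.7
position: [0.4393, 0.1438, 0.0208]
tool_rot: [-3.141, -0.001, -0.133]
force: [-0.1, 0.3, 0.7]
grip_width: 0.034
finger_force: 0.0
clock: 30.32
position: [0.4392, 0.1438, 0.0208]
tool_rot: [-3.141, -0.001, -0.133]
force: [-1.8, -0.4, 12.4]
grip_width: 0.0109
finger_force: 48.9
```

```bash
python3 -m inch '[[0,0,-0.1,0,0,0,0],[0,0,-0.3,0,0,0,0],[0,0,-0.6,0,0,0,0],[0,0,-0.9,0,0,0,0],[0,0,-0.95,0,0,0,0],[0,0,-0.95,0,0,0,0]]'
python3 plan.py "430 0 211 0" / "430 -150 211 47" / "423 -261.5 211 92" / "423 -261.5 110 92" "423 -261.5 64 92"
python3 -c "
from h import *
print(bot.observe()['grip_width'],bot.observe()['finger_force'])
f=frame('scene');save({'img':f['img'][120:360,60:460]},'spoonheld.png')"
```

```text
clock: 31.08
position: [0.439, 0.1435, 0.2105]
tool_rot: [-3.141, -0.001, -0.133]
force: [-0.7, -0.3, -0.6]
grip_width: 0.011
finger_force: 49.4
at [439.  143.5 210.5] [-1.8e+02 -1.0e-01 -7.6e+00] t 31.1
430 0 211 0 -> [0.051, 0.717, -0.003] [-0.0, -0.001, -0.085] rows>=2.3 
-- new call
430 -150 211 47 -> [0.0, 0.75, 0.0] [0.0, 0.0, -0.522] rows>=4.4 
-- new call
423 -261.5 211 92 -> [-0.432, 0.355, 0.0] [-0.0, 0.0, -0.5] rows>=4.2 
-- new call
423 -261.5 110 92 -> [0.0, -0.0, 0.505] [0.0, 0.0, 0.0] rows>=1.6 
423 -261.5 64 92 -> [0.0, -0.0, 0.735] [0.0, 0.0, 0.0] rows>=0.7 
0.010984617115344295 49.43978726863861
```

View pics/spoonheld.png

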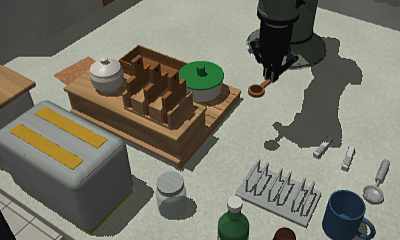

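The spoon is held, with its head visible at (258,92) in the crop. All three boards are in the rack and the drainer is empty. Next: carry the spoon to the tray.

```bash
python3 -m inch '[[0.02,0.2,0,0,0,-0.08,0],[0.05,0.45,0,0,0,-0.085,0],[0.05,0.717,0,0,0,-0.085,0],[0.05,0.717,0,0,0,-0.085,0],[0.05,0.717,0,0,0,-0.085,0]]'
python3 -m inch '[[0,0.15,0,0,0,-0.1,0],[0,0.3,0,0,0,-0.2,0],[0,0.45,0,0,0,-0.3,0],[0,0.6,0,0,0,-0.4,0],[0,0.75,0,0,0,-0.52,0],[0,0.75,0,0,0,-0.522,0],[0,0.75,0,0,0,-0.522,0]]'
python3 plan.py "423 -261.5 211 92"
```

```text
clock: 31.75
position: [0.4294, 0.0005, 0.2091]
tool_rot: [-3.141, 0.002, 0.001]
force: [0.2, -0.4, -0.8]
grip_width: 0.0111
finger_force: 49.4
clock: 32.62
position: [0.4301, -0.1485, 0.2096]
tool_rot: [-3.141, -0.0, 0.82]
force: [-0.6, 0.1, 0.0]
grip_width: 0.0113
finger_force: 49.4
at [ 430.1 -148.5  209.6] [-179.9   -0.    47. ] t 32.6
423 -261.5 211 92 -> [-0.437, 0.36, -0.007] [-0.001, -0.0, -0.5] rows>=4.2
```

```bash
python3 -m inch '[[-0.1,0.08,0,0,0,-0.1,0],[-0.2,0.16,0,0,0,-0.2,0],[-0.3,0.24,0,0,0,-0.3,0],[-0.4,0.32,0,0,0,-0.4,0],[-0.437,0.36,0,0,0,-0.5,0],[-0.437,0.36,0,0,0,-0.5,0],[-0.437,0.36,0,0,0,-0.5,0],[-0.437,0.36,0,0,0,-0.5,0]]'
python3 plan.py "423 -261.5 110 92" "423 -261.5 64 92"
python3 - <<'E'
from h import *
p=bot.observe()['position']
for n in('top','scene'):
    f=frame(n);W=cloud(f); d=W-p; m=(abs(d[...,0])<.035)&(abs(d[...,1])<.1)&(d[...,2]<-.003)&(d[...,2]>-.03); q=W[m]
    hsv=cv2.cvtColor(f['img'],cv2.COLOR_RGB2HSV)[...,1][m]; q=q[hsv>90]
    if len(q): print(n,len(q),np.percentile(q,[1,99],0).round(3).tolist())
E
```

```text
clock: 33.62
position: [0.4233, -0.2619, 0.2101]
tool_rot: [-3.142, -0.0, 1.605]
force: [-1.1, -0.2, -0.9]
grip_width: 0.0109
finger_force: 49.4
at [ 423.3 -261.9  210.1] [-180.   -0.   92.] t 33.6
423 -261.5 110 92 -> [0.002, -0.001, 0.501] [-0.0, -0.0, -0.001] rows>=1.6 
423 -261.5 64 92 -> [0.002, -0.001, 0.731] [-0.0, -0.0, -0.001] rows>=0.7 
top 322 [[0.4, -0.257, 0.193], [0.438, -0.182, 0.206]]
scene 206 [[0.403, -0.332, 0.193], [0.442, -0.178, 0.206]]
```

```bash
python3 -m inch '[[0,0,0.2,0,0,0,0],[0,0,0.4,0,0,0,0],[0,0,0.55,0,0,0,0],[0,0,0.65,0,0,0,0],[0,0,0.71,0,0,0,0],[0,0,0.735,0,0,0,0],[0,0,0.735,0,0,0,0]]'
python3 -m inch '[[0,0,0.01,0,0,0,0],[0,0,0.015,0,0,0,0],[0,0,0.015,0,0,0,0.15],[0,0,0.015,0,0,0,0.25],[0,0,0.015,0,0,0,0.3],[0,0,0,0,0,0,0.3],[0,0,-0.2,0,0,0,0.3],[0,0,-0.5,0,0,0,0.3],[0,0,-0.75,0,0,0,0.4],[0,0,-0.75,0,0,0,0.4]]'
python3 plan.py "418.3 -85.5 211 60" / "418.3 -85.5 122 60"
```

```text
clock: 34.6
position: [0.4232, -0.2628, 0.0633]
tool_rot: [3.141, 0.0, 1.606]
force: [0.3, -0.2, 0.2]
grip_width: 0.0109
finger_force: 49.4
clock: 35.85
position: [0.4242, -0.2636, 0.2166]
tool_rot: [3.137, 0.004, 1.606]
force: [-0.2, -0.5, 0.4]
grip_width: 0.0345
finger_force: 0.0
at [ 424.2 -263.6  216.6] [179.7   0.2  92. ] t 35.9
418.3 -85.5 211 60 -> [0.891, 0.001, 0.025] [0.004, 0.001, 0.355] rows>=3.0 
-- new call
418.3 -85.5 122 60 -> [0.0, -0.0, 0.445] [0.0, 0.0, 0.0] rows>=1.4
```

```bash
python3 -m inch '[[0.3,0,0,0,0,0,0.5],[0.6,0,0,0,0,0,0.5],[0.89,0,0,0,0,0,0.5],[0.89,0,0.02,0,0,0,0.5],[0.89,0,0.02,0,0,0,0.5],[0.89,0,0.02,0,0,0,0.5]]'
python3 plan.py "418.3 -85.5 121 92"
python3 -c "
from h import *
f=frame('scene');W=cloud(f)
m=(abs(W[...,0]-.423)<.06)&(abs(W[...,1]+.262)<.11)&(W[...,2]>.043)&(W[...,2]<.075)
f2=frame('top');save({'img':cv2.resize(f2['img'][190:280,270:430],None,fx=4,fy=4)},'tray.png')"
```

```text
clock: 36.6
position: [0.4166, -0.0859, 0.2088]
tool_rot: [-3.141, -0.0, 1.604]
force: [-0.5, -0.4, 0.5]
grip_width: 0.0424
finger_force: 0.0
at [416.6 -85.9 208.8] [-180.    -0.    91.9] t 36.6
418.3 -85.5 121 92 -> [0.001, 0.009, 0.439] [-0.0, -0.0, -0.001] rows>=1.4
```

View pics/tray.png

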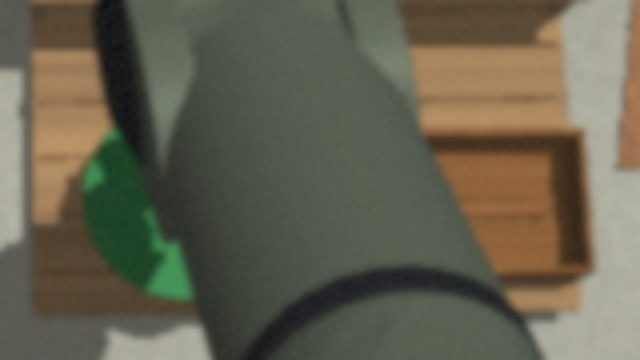

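The arm hides most of the tray, so I'll check the spoon later. Now the lid.

```bash
python3 -m inch '[[0,0.009,0.15,0,0,0,0.5],[0,0.009,0.3,0,0,0,0.5],[0,0.009,0.4,0,0,0,0.5],[0,0.009,0.435,0,0,0,0.5],[0,0.009,0.435,0,0,0,0.5]]'
python3 -m inch '[[0,0,0,0,0,0,0.3],[0,0,0,0,0,0,0.1],[0,0,0,0,0,0,0],[0,0,0,0,0,0,0],[0,0,0,0,0,0,0]]' 40
python3 -m inch '[[0,0,-0.03,0,0,0,0],[0,0,-0.1,0,0,0,0],[0,0,-0.3,0,0,0,0],[0,0,-0.5,0,0,0,0],[0,0,-0.5,0,0,0,0],[0,0,-0.5,0,0,0,0]]'
cat > lid.py <<'E'
from meas import *
print(np.round(bot.observe()['position']*1000,1))
import sys; zd=float(sys.argv[1])
for n in('top','scene'):
    f=frame(n);W=cloud(f);hsv=cv2.cvtColor(f['img'],cv2.COLOR_RGB2HSV).astype(int)
    m=(hsv[...,0]>45)&(hsv[...,0]<85)&(hsv[...,1]>120)&(W[...,0]<.75)&(abs(W[...,2]-zd)<.006)
    q=W[m]
    if len(q)<50: continue
    (c,r)=cv2.minEnclosingCircle((q[:,:2]*1000).astype(np.float32)); A=np.c_[q[:,:2],np.ones(len(q))]; k=np.linalg.lstsq(A,q[:,2],rcond=None)[0]
    print(n,len(q),'c',np.round(c,1),'r %.1f'%r,'z %.4f tilt deg'%np.median(q[:,2]),np.degrees(k[:2]).round(2))
E
python3 lid.py 0.2
python3 - <<'E'
from meas import *
f=frame('scene');W=cloud(f);hsv=cv2.cvtColor(f['img'],cv2.COLOR_RGB2HSV).astype(int)
m=(hsv[...,1]>60)&(W[...,2]>-.01)&(W[...,2]<.02)&(abs(W[...,0]-.525)<.11)&(abs(W[...,1]+.482)<.11)
for c in comps(f,m,300): print('mat',*planar(f,c,.004)[:3])
E
```

```text
clock: 37.33
position: [0.4186, -0.085, 0.1222]
tool_rot: [-3.141, -0.0, 1.606]
force: [-1.2, -0.1, -0.3]
grip_width: 0.0425
finger_force: 0.0
clock: 37.95
position: [0.4189, -0.085, 0.1229]
tool_rot: [3.14, 0.001, 1.606]
force: [-1.3, -0.0, 5.7]
grip_width: 0.0231
finger_force: 38.8
clock: 38.7
position: [0.4182, -0.085, 0.2222]
tool_rot: [3.141, 0.0, 1.606]
force: [0.4, 0.9, -1.5]
grip_width: 0.0226
finger_force: 39.4
[418.2 -85.  222.2]
top 383 c [402.6 -55.8] r 50.8 z 0.2000 tilt deg [-0.21 -0.15]
scene 852 c [418.7 -83.4] r 68.9 z 0.1993 tilt deg [ 0.   -0.04]
mat [ 520.  -511.9] [ 76.4 140.1] 83.0
```

```bash
python3 plan.py "418 -265 222 92" / "440 -440 222 70" / "524.6 -483 222 50" / "524.6 -483 80 50" "524.6 -483 39 50"
```

```text
at [418.1 -84.8 221.4] [-179.9   -0.    92. ] t 38.9
418 -265 222 92 -> [-0.901, -0.032, -0.003] [-0.001, -0.0, 0.0] rows>=2.9 
-- new call
440 -440 222 70 -> [-0.878, 0.079, 0.0] [0.0, -0.0, 0.244] rows>=2.8 
-- new call
524.6 -483 222 50 -> [-0.057, 0.471, 0.0] [0.0, -0.0, 0.222] rows>=1.9 
-- new call
524.6 -483 80 50 -> [0.0, -0.0, 0.71] [0.0, 0.0, 0.0] rows>=2.3 
524.6 -483 39 50 -> [0.0, -0.0, 0.915] [0.0, 0.0, 0.0] rows>=0.7
```

```bash
python3 -m inch '[[-0.2,-0.01,0,0,0,0,0],[-0.45,-0.03,0,0,0,0,0],[-0.7,-0.03,0,0,0,0,0],[-0.9,-0.03,0,0,0,0,0],[-0.9,-0.03,0,0,0,0,0]]'
python3 -m inch '[[-0.2,0.02,0,0,0,0.05,0],[-0.4,0.04,0,0,0,0.1,0],[-0.65,0.06,0,0,0,0.2,0],[-0.88,0.08,0,0,0,0.244,0],[-0.88,0.08,0,0,0,0.244,0],[-0.88,0.08,0,0,0,0.244,0]]'
python3 -m inch '[[-0.02,0.15,0,0,0,0.1,0],[-0.04,0.3,0,0,0,0.2,0],[-0.057,0.47,0,0,0,0.222,0],[-0.057,0.47,0,0,0,0.222,0],[-0.057,0.47,0,0,0,0.222,0],[-0.057,0.47,0,0,0,0.222,0]]'
python3 plan.py "524.6 -483 80 50" "524.6 -483 40 50"
```

```text
clock: 39.48
position: [0.4181, -0.2673, 0.2209]
tool_rot: [-3.14, -0.001, 1.602]
force: [-0.4, 1.3, -1.7]
grip_width: 0.0225
finger_force: 39.5
clock: 40.22
position: [0.4413, -0.4389, 0.2212]
tool_rot: [-3.14, -0.001, 1.224]
force: [0.2, 2.0, -0.9]
grip_width: 0.0227
finger_force: 39.6
clock: 40.98
position: [0.525, -0.4826, 0.2224]
tool_rot: [-3.141, 0.0, 0.874]
force: [0.1, 0.1, -1.0]
grip_width: 0.0226
finger_force: 39.7
at [ 525.  -482.6  222.4] [-180.     0.    50.1] t 41.0
524.6 -483 80 50 -> [-0.003, -0.0, 0.712] [-0.0, 0.0, 0.001] rows>=2.3 
524.6 -483 40 50 -> [-0.003, -0.0, 0.912] [-0.0, 0.0, 0.001] rows>=0.6
```

```bash
python3 -m inch '[[0,0,0.15,0,0,0,0],[0,0,0.35,0,0,0,0],[0,0,0.55,0,0,0,0],[0,0,0.7,0,0,0,0],[0,0,0.8,0,0,0,0],[0,0,0.87,0,0,0,0],[0,0,0.91,0,0,0,0],[0,0,0.91,0,0,0,0]]'
python3 -m inch '[[0,0,0.007,0,0,0,0],[0,0,0.012,0,0,0,0],[0,0,0.012,0,0,0,0]]'
```

```text
clock: 41.98
position: [0.5256, -0.4831, 0.0402]
tool_rot: [3.142, -0.0, 0.874]
force: [-0.5, -0.3, -1.3]
grip_width: 0.0224
finger_force: 39.7
clock: 42.35
position: [0.5255, -0.4831, 0.0379]
tool_rot: [3.141, 0.0, 0.874]
force: [0.1, -0.8, -0.8]
grip_width: 0.0227
finger_force: 39.7
```

```bash
python3 -m inch '[[0,0,0,0,0,0,0.2],[0,0,0,0,0,0,0.45],[0,0,0,0,0,0,0.5],[0,0,0,0,0,0,0.5],[0,0,-0.1,0,0,0,0.5],[0,0,-0.3,0,0,0,0.5],[0,0,-0.6,0,0,0,0.5],[0,0,-0.95,0,0,0,0.5],[0,0,-0.95,0,0,0,0.5]]'
python3 lid.py 0.016
python3 plan.py "440 -360 225 85" / "420 -180 225 120" / "420 10 225 150" / "420 200 200 173.5" / "405.3 307.5 150 173.5"
```

```text
clock: 43.48
position: [0.527, -0.4842, 0.2345]
tool_rot: [3.133, -0.0, 0.874]
force: [0.1, -0.2, -0.3]
grip_width: 0.0425
finger_force: 0.0
[ 527.  -484.2  234.5]
top 1395 c [ 522.5 -487. ] r 65.9 z 0.0159 tilt deg [-0.18  0.14]
scene 378 c [ 523.6 -488.2] r 67.0 z 0.0152 tilt deg [-0.09  0.83]
at [ 525.8 -483.4  230.1] [179.8   0.   50.1] t 43.6
440 -360 225 85 -> [0.198, -0.725, 0.023] [0.002, 0.001, -0.388] rows>=3.3 
-- new call
420 -180 225 120 -> [0.888, -0.178, -0.0] [0.0, 0.0, -0.389] rows>=3.3 
-- new call
420 10 225 150 -> [0.823, 0.475, 0.0] [-0.0, 0.0, -0.333] rows>=3.0 
-- new call
420 200 200 173.5 -> [0.475, 0.823, 0.125] [0.0, 0.0, -0.261] rows>=3.1 
-- new call
405.3 307.5 150 173.5 -> [0.134, 0.526, 0.25] [0.0, 0.0, 0.0] rows>=1.9
```

```bash
python3 -m inch '[[0.05,-0.2,0,0,0,-0.1,0.5],[0.1,-0.4,0.02,0,0,-0.2,0.5],[0.15,-0.6,0.02,0,0,-0.3,0.5],[0.2,-0.725,0.02,0,0,-0.388,0.5],[0.2,-0.725,0.02,0,0,-0.388,0.5]]'
python3 -m inch '[[0.25,-0.05,0,0,0,-0.1,0.5],[0.5,-0.1,0,0,0,-0.2,0.5],[0.75,-0.15,0,0,0,-0.3,0.5],[0.89,-0.18,0,0,0,-0.389,0.5],[0.89,-0.18,0,0,0,-0.389,0.5]]'
python3 -m inch '[[0.25,0.14,0,0,0,-0.1,0.5],[0.5,0.3,0,0,0,-0.2,0.5],[0.75,0.43,0,0,0,-0.3,0.5],[0.82,0.475,0,0,0,-0.333,0.5],[0.82,0.475,0,0,0,-0.333,0.5]]'
python3 -m inch '[[0.15,0.25,0,0,0,-0.1,0.5],[0.3,0.5,0.05,0,0,-0.2,0.5],[0.47,0.8,0.1,0,0,-0.261,0.5],[0.475,0.823,0.12,0,0,-0.261,0.5],[0.475,0.823,0.12,0,0,-0.261,0.5]]'
python3 counter.py
python3 plan.py "405.3 307.5 150 173.5" "405.3 307.5 60 173.5" "405.3 307.5 21 173.5"
python3 -c "
from h import *
f=frame('top');save({'img':cv2.resize(f['img'][140:280,90:430],None,fx=2.3,fy=2.3,interpolation=cv2.INTER_CUBIC)},'mid.png')"
```

```text
clock: 44.2
position: [0.4389, -0.3579, 0.2232]
tool_rot: [-3.14, -0.001, 1.486]
force: [0.1, 0.1, 0.8]
grip_width: 0.0429
finger_force: 0.0
clock: 44.82
position: [0.4197, -0.1776, 0.2235]
tool_rot: [-3.142, -0.001, 2.097]
force: [-0.5, 0.6, 0.0]
grip_width: 0.0429
finger_force: 0.0
clock: 45.45
position: [0.4204, 0.0106, 0.2234]
tool_rot: [3.141, -0.001, 2.616]
force: [-0.4, -0.4, 0.2]
grip_width: 0.0426
finger_force: 0.0
clock: 46.08
position: [0.4205, 0.1998, 0.199]
tool_rot: [-3.141, -0.001, 3.025]
force: [0.4, -1.0, 0.5]
grip_width: 0.0427
finger_force: 0.0
top
   metal 263 rect [437.  462.7] [147.8  48.4] mean [422.9 469.4] axis 5.7 mid [435.7 470.7] len 147.8
   metal 181 rect [403.2 375.4] [83.4 16.9] mean [402.8 376.6] axis 5.7 mid [403.1 376.6] len 83.5
   metal 156 rect [397.9 306. ] [18.1 71.9] mean [397.2 306.4] axis -6.1 mid [398.1 306.3] len 71.9
scene
   metal 156 rect [409.  311.2] [18.5 89.1] mean [410.2 310.8] axis -6.5 mid [409. 311.] len 89.0
   metal 159 rect [409.  382.3] [91.7 17.2] mean [409.7 382.1] axis 6.1 mid [409. 382.] len 91.7
   metal 298 rect [441.6 466.8] [151.7  49.4] mean [437.3 473.2] axis 1.1 mid [440.5 473.3] len 153.1
at [420.6 198.7 199.5] [-179.9   -0.   173.2] t 46.2
405.3 307.5 150 173.5 -> [0.14, 0.532, 0.247] [-0.001, -0.0, -0.003] rows>=1.9 
405.3 307.5 60 173.5 -> [0.14, 0.532, 0.697] [-0.001, -0.0, -0.003] rows>=1.4 
405.3 307.5 21 173.5 -> [0.14, 0.532, 0.892] [-0.001, -0.0, -0.003] rows>=0.6
```

View pics/mid.png

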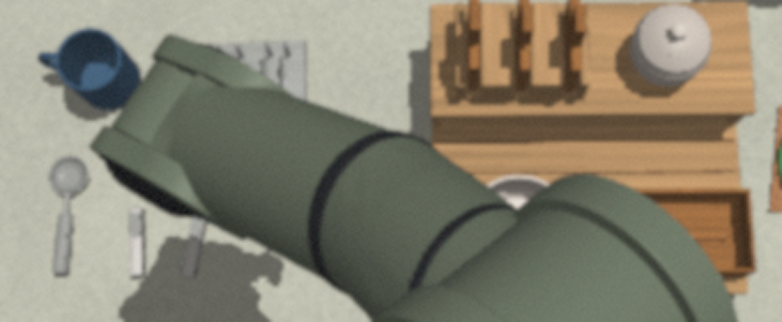

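Both clips are unmoved at (195,250) and (137,245), and the bowl is open at (520,190). Next I grip the first clip.

```bash
python3 -m inch '[[0.07,0.25,0.1,0,0,0,0.5],[0.14,0.53,0.25,0,0,0,0.5],[0.14,0.532,0.25,0,0,0,0.5],[0.14,0.532,0.45,0,0,0,0.5],[0.14,0.532,0.65,0,0,0,0.5],[0.14,0.532,0.8,0,0,0,0.5],[0.14,0.532,0.87,0,0,0,0.5],[0.14,0.532,0.89,0,0,0,0.5],[0.14,0.532,0.89,0,0,0,0.5]]'
python3 -m inch '[[0,0,0,0,0,0,0.3],[0,0,0,0,0,0,0.1],[0,0,0,0,0,0,0],[0,0,0,0,0,0,0],[0,0,0,0,0,0,0]]' 50
python3 -m inch '[[0,0,-0.1,0,0,0,0],[0,0,-0.3,0,0,0,0],[0,0,-0.6,0,0,0,0],[0,0,-0.9,0,0,0,0],[0,0,-0.95,0,0,0,0],[0,0,-0.95,0,0,0,0]]'
python3 plan.py "415 130 210 150" / "418 -40 210 130" / "400 -90 170 120"
```

```text
clock: 47.35
position: [0.4049, 0.3095, 0.0225]
tool_rot: [3.141, 0.001, 3.027]
force: [0.5, -0.5, 0.5]
grip_width: 0.0426
finger_force: 0.0
clock: 47.98
position: [0.4047, 0.3097, 0.0226]
tool_rot: [3.141, 0.001, 3.027]
force: [0.2, -2.9, 11.4]
grip_width: 0.0145
finger_force: 49.0
clock: 48.72
position: [0.4045, 0.3093, 0.212]
tool_rot: [3.141, 0.001, 3.027]
force: [0.6, -0.3, -0.9]
grip_width: 0.0146
finger_force: 49.4
at [404.5 309.3 212. ] [1.800e+02 1.000e-01 1.734e+02] t 48.7
415 130 210 150 -> [-0.154, -0.885, 0.01] [0.0, 0.001, 0.26] rows>=2.9 
-- new call
418 -40 210 130 -> [-0.438, -0.729, -0.0] [0.0, -0.0, 0.222] rows>=2.7 
-- new call
400 -90 170 120 -> [-0.134, -0.23, 0.2] [0.0, -0.0, 0.111] rows>=1.1
```

```bash
python3 -m inch '[[-0.04,-0.22,0,0,0,0.1,0],[-0.08,-0.45,0,0,0,0.2,0],[-0.15,-0.7,0,0,0,0.26,0],[-0.154,-0.885,0,0,0,0.26,0],[-0.154,-0.885,0,0,0,0.26,0]]'
python3 -m inch '[[-0.1,-0.18,0,0,0,0.1,0],[-0.2,-0.36,0,0,0,0.2,0],[-0.3,-0.55,0,0,0,0.222,0],[-0.44,-0.73,0,0,0,0.222,0],[-0.44,-0.73,0,0,0,0.222,0]]'
python3 plan.py "401 -85 150 92" / "401 -85 69 92"
```

```text
clock: 49.35
position: [0.4141, 0.1273, 0.2103]
tool_rot: [-3.139, -0.001, 2.616]
force: [-0.3, 0.8, -0.7]
grip_width: 0.015
finger_force: 49.5
clock: 49.98
position: [0.4179, -0.0423, 0.2106]
tool_rot: [-3.14, -0.001, 2.267]
force: [0.5, 1.1, -0.6]
grip_width: 0.0146
finger_force: 49.4
at [417.9 -42.3 210.6] [-1.799e+02 -1.000e-01  1.299e+02] t 50.0
401 -85 150 92 -> [-0.11, -0.201, 0.303] [-0.001, -0.0, 0.421] rows>=3.5 
-- new call
401 -85 69 92 -> [0.0, -0.0, 0.405] [0.0, 0.0, 0.0] rows>=1.3
```

```bash
python3 -m inch '[[-0.05,-0.1,0.05,0,0,0.11,0],[-0.11,-0.2,0.1,0,0,0.22,0],[-0.11,-0.2,0.2,0,0,0.33,0],[-0.11,-0.2,0.3,0,0,0.42,0],[-0.11,-0.2,0.3,0,0,0.42,0],[-0.11,-0.2,0.3,0,0,0.42,0]]'
python3 -m inch '[[0,0,0.1,0,0,0,0],[0,0,0.25,0,0,0,0],[0,0,0.36,0,0,0,0],[0,0,0.4,0,0,0,0],[0,0,0.4,0,0,0,0]]'
```

```text
clock: 50.72
position: [0.4019, -0.082, 0.1519]
tool_rot: [-3.141, -0.0, 1.616]
force: [0.6, -0.0, 0.1]
grip_width: 0.0145
finger_force: 49.4
clock: 51.35
position: [0.4019, -0.0826, 0.072]
tool_rot: [3.142, -0.0, 1.612]
force: [-0.6, -0.3, -0.7]
grip_width: 0.0145
finger_force: 49.5
```

```bash
python3 -m inch '[[0,0,0,0,0,0,0.15],[0,0,0,0,0,0,0.25],[0,0,0,0,0,0,0.28],[0,0,-0.1,0,0,0,0.28],[0,0,-0.3,0,0,0,0.28],[0,0,-0.6,0,0,0,0.28],[0,0,-0.75,0,0,0,0.5],[0,0,-0.75,0,0,0,0.5]]'
python3 plan.py "418 40 218 120" / "418 220 218 150" / "404.5 378 200 185.5" / "404.5 378 60 185.5" "404.5 378 22 185.5"; python3 counter.py | grep metal
```

```text
clock: 52.35
position: [0.4026, -0.0832, 0.2237]
tool_rot: [3.138, 0.002, 1.61]
force: [1.2, 0.1, 0.4]
grip_width: 0.0426
finger_force: 0.0
at [402.6 -83.2 223.7] [1.798e+02 1.000e-01 9.220e+01] t 52.4
418 40 218 120 -> [0.612, 0.101, 0.028] [0.002, 0.002, -0.308] rows>=2.6 
-- new call
418 220 218 150 -> [0.779, 0.45, 0.0] [-0.0, 0.0, -0.333] rows>=2.9 
-- new call
404.5 378 200 185.5 -> [0.453, 0.65, 0.09] [-0.0, 0.0, -0.394] rows>=3.3 
-- new call
404.5 378 60 185.5 -> [-0.0, -0.0, 0.7] [0.0, 0.0, 0.0] rows>=2.2 
404.5 378 22 185.5 -> [-0.0, -0.0, 0.89] [0.0, 0.0, 0.0] rows>=0.6 
   metal 252 rect [427.4 461.2] [129.3  49. ] mean [417.8 467.8] axis 2.5 mid [428.1 468.2] len 132.0
   metal 179 rect [403.  375.4] [83.8 16.8] mean [402.3 376.6] axis 6.1 mid [402.9 376.7] len 84.0
   metal 160 rect [409.  382.3] [91.7 17.2] mean [410.  382.1] axis 6.0 mid [409. 382.] len 91.7
   metal 301 rect [441.6 466.8] [151.7  49.4] mean [437.8 473.2] axis 1.0 mid [440.5 473.2] len 153.1
```

```bash
python3 -m inch '[[0.2,0.03,0,0,0,-0.1,0.5],[0.4,0.06,0.03,0,0,-0.2,0.5],[0.61,0.1,0.03,0,0,-0.308,0.5],[0.61,0.1,0.03,0,0,-0.308,0.5],[0.61,0.1,0.03,0,0,-0.308,0.5]]'
python3 -m inch '[[0.2,0.12,0,0,0,-0.1,0.5],[0.45,0.25,0,0,0,-0.2,0.5],[0.7,0.4,0,0,0,-0.3,0.5],[0.78,0.45,0,0,0,-0.333,0.5],[0.78,0.45,0,0,0,-0.333,0.5]]'
python3 -m inch '[[0.1,0.16,0.02,0,0,-0.1,0.5],[0.22,0.32,0.04,0,0,-0.2,0.5],[0.34,0.5,0.07,0,0,-0.3,0.5],[0.453,0.65,0.09,0,0,-0.394,0.5],[0.453,0.65,0.09,0,0,-0.394,0.5],[0.453,0.65,0.09,0,0,-0.394,0.5]]'
python3 plan.py "404.5 378 60 185.5" "404.5 378 22 185.5"
```

```text
clock: 53.08
position: [0.4163, 0.0397, 0.2148]
tool_rot: [-3.14, -0.001, 2.094]
force: [0.5, -0.1, 0.4]
grip_width: 0.0428
finger_force: 0.0
clock: 53.7
position: [0.4166, 0.2199, 0.2151]
tool_rot: [-3.141, -0.001, 2.617]
force: [-0.5, -0.4, -0.2]
grip_width: 0.043
finger_force: 0.0
clock: 54.45
position: [0.4042, 0.3759, 0.1973]
tool_rot: [-3.14, -0.0, -3.051]
force: [0.4, 0.1, 2.2]
grip_width: 0.0426
finger_force: 0.0
at [404.2 375.9 197.3] [-179.9   -0.  -174.8] t 54.5
404.5 378 60 185.5 -> [-0.003, 0.012, 0.686] [-0.001, -0.0, -0.003] rows>=2.2 
404.5 378 22 185.5 -> [-0.003, 0.012, 0.876] [-0.001, -0.0, -0.003] rows>=0.6
```

```bash
python3 -m inch '[[0,0.008,0.2,0,0,0,0.5],[0,0.008,0.4,0,0,0,0.5],[0,0.008,0.6,0,0,0,0.5],[0,0.008,0.75,0,0,0,0.5],[0,0.008,0.85,0,0,0,0.5],[0,0.008,0.875,0,0,0,0.5],[0,0.008,0.875,0,0,0,0.5]]'
python3 -m inch '[[0,0,0,0,0,0,0.3],[0,0,0,0,0,0,0.1],[0,0,0,0,0,0,0],[0,0,0,0,0,0,0],[0,0,0,0,0,0,0]]' 50
python3 -m inch '[[0,0,-0.1,0,0,0,0],[0,0,-0.3,0,0,0,0],[0,0,-0.6,0,0,0,0],[0,0,-0.9,0,0,0,0],[0,0,-0.95,0,0,0,0],[0,0,-0.95,0,0,0,0]]'
python3 plan.py "418 205 210 160" / "418 20 210 130" / "436 -85 210 92" / "436 -85 75 92"
```

```text
clock: 55.32
position: [0.4036, 0.3794, 0.0233]
tool_rot: [3.141, 0.001, -3.047]
force: [-0.0, -0.1, -0.2]
grip_width: 0.0427
finger_force: 0.0
clock: 55.95
position: [0.4036, 0.3798, 0.0237]
tool_rot: [3.141, 0.001, -3.047]
force: [-1.1, -2.3, 10.9]
grip_width: 0.0145
finger_force: 49.2
clock: 56.7
position: [0.4034, 0.3793, 0.2137]
tool_rot: [3.141, 0.001, -3.047]
force: [0.6, -2.0, -1.3]
grip_width: 0.0145
finger_force: 49.3
at [403.4 379.3 213.7] [ 1.800e+02  1.000e-01 -1.746e+02] t 56.7
418 205 210 160 -> [0.01, -0.875, 0.018] [0.0, 0.001, 0.282] rows>=2.8 
-- new call
418 20 210 130 -> [-0.316, -0.869, -0.0] [-0.0, -0.0, 0.333] rows>=3.0 
-- new call
436 -85 210 92 -> [-0.46, -0.269, -0.0] [0.0, -0.0, 0.422] rows>=3.6 
-- new call
436 -85 75 92 -> [0.0, -0.0, 0.675] [0.0, 0.0, 0.0] rows>=2.2
```

```bash
python3 -m inch '[[0,-0.22,0,0,0,0.1,0],[0,-0.45,0,0,0,0.2,0],[0.01,-0.7,0,0,0,0.28,0],[0.01,-0.875,0,0,0,0.28,0],[0.01,-0.875,0,0,0,0.28,0]]'
python3 -m inch '[[-0.08,-0.22,0,0,0,0.1,0],[-0.16,-0.45,0,0,0,0.2,0],[-0.25,-0.68,0,0,0,0.3,0],[-0.316,-0.87,0,0,0,0.333,0],[-0.316,-0.87,0,0,0,0.333,0]]'
python3 -m inch '[[-0.12,-0.07,0,0,0,0.1,0],[-0.23,-0.13,0,0,0,0.2,0],[-0.35,-0.2,0,0,0,0.3,0],[-0.46,-0.27,0,0,0,0.42,0],[-0.46,-0.27,0,0,0,0.42,0],[-0.46,-0.27,0,0,0,0.42,0]]'
python3 plan.py "436 -85 150 92" "436 -85 73 92"
python3 - <<'E'
from h import *
f=frame('scene');save({'img':cv2.resize(f['img'][150:260,170:320],None,fx=4,fy=4,interpolation=cv2.INTER_CUBIC)},'bowl.png')
E
```

```text
clock: 57.32
position: [0.4176, 0.2021, 0.2116]
tool_rot: [-3.139, -0.001, 2.793]
force: [0.5, 0.3, -0.8]
grip_width: 0.0147
finger_force: 49.3
clock: 57.95
position: [0.4179, 0.018, 0.2119]
tool_rot: [-3.14, -0.001, 2.27]
force: [-0.3, 0.2, 0.1]
grip_width: 0.0146
finger_force: 49.3
clock: 58.7
position: [0.4367, -0.0837, 0.2123]
tool_rot: [-3.141, -0.001, 1.618]
force: [-0.1, 0.3, -0.4]
grip_width: 0.0146
finger_force: 49.3
at [436.7 -83.7 212.3] [-180.    -0.    92.7] t 58.7
436 -85 150 92 -> [-0.007, -0.004, 0.312] [-0.0, -0.001, 0.008] rows>=1.0 
436 -85 73 92 -> [-0.007, -0.003, 0.697] [-0.0, -0.001, 0.008] rows>=1.2
```

View pics/bowl.png

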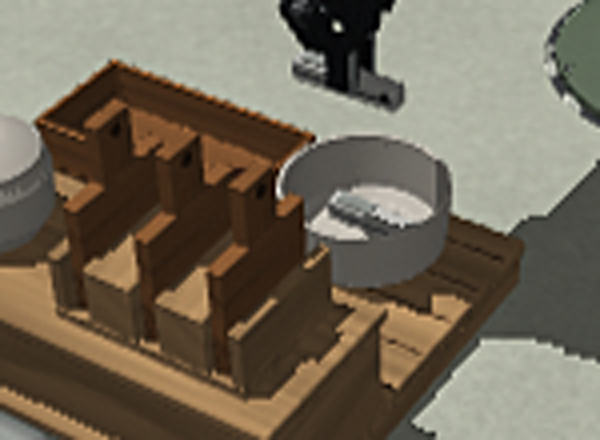

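The first clip lies in the bowl at (360,215), and the second hangs above it. I'm lowering and releasing it.

```bash
python3 -m inch '[[0,-0.005,0.15,0,0,0,0],[0,-0.005,0.35,0,0,0,0],[0,-0.005,0.5,0,0,0,0],[0,-0.005,0.62,0,0,0,0],[0,-0.005,0.68,0,0,0,0],[0,-0.005,0.68,0,0,0,0]]'
python3 -m inch '[[0,0,0,0,0,0,0.15],[0,0,0,0,0,0,0.23],[0,0,0,0,0,0,0.26],[0,0,-0.1,0,0,0,0.26],[0,0,-0.3,0,0,0,0.26],[0,0,-0.6,0,0,0,0.26],[0,0,-0.75,0,0,0,0.5],[0,0,-0.75,0,0,0,0.5]]'
python3 plan.py "420 -260 225 85" / "440 -420 225 65" / "525.5 -483 150 50" / "525.5 -483 39 50"
```

```text
clock: 59.5
position: [0.4355, -0.0845, 0.0765]
tool_rot: [-3.141, -0.0, 1.615]
force: [1.0, -0.6, 0.3]
grip_width: 0.0142
finger_force: 49.3
clock: 60.5
position: [0.4366, -0.0855, 0.2288]
tool_rot: [3.138, 0.002, 1.613]
force: [0.8, 0.1, -0.8]
grip_width: 0.0429
finger_force: 0.0
at [436.6 -85.5 228.8] [1.798e+02 1.000e-01 9.240e+01] t 60.5
420 -260 225 85 -> [-0.868, -0.12, 0.02] [0.002, 0.001, 0.082] rows>=2.8 
-- new call
440 -420 225 65 -> [-0.788, 0.169, 0.0] [0.0, -0.0, 0.222] rows>=2.6 
-- new call
525.5 -483 150 50 -> [-0.105, 0.521, 0.375] [0.0, -0.0, 0.167] rows>=2.1 
-- new call
525.5 -483 39 50 -> [0.0, -0.0, 0.555] [0.0, 0.0, 0.0] rows>=1.8
```

```bash
python3 -m inch '[[-0.25,-0.03,0,0,0,0.08,0.5],[-0.5,-0.07,0,0,0,0.08,0.5],[-0.87,-0.12,0.02,0,0,0.08,0.5],[-0.87,-0.12,0.02,0,0,0.08,0.5],[-0.87,-0.12,0.02,0,0,0.08,0.5]]'
python3 -m inch '[[-0.25,0.05,0,0,0,0.1,0.5],[-0.5,0.1,0,0,0,0.2,0.5],[-0.79,0.17,0,0,0,0.222,0.5],[-0.79,0.17,0,0,0,0.222,0.5],[-0.79,0.17,0,0,0,0.222,0.5]]'
python3 -m inch '[[-0.05,0.25,0.1,0,0,0.1,0.5],[-0.1,0.52,0.2,0,0,0.167,0.5],[-0.105,0.52,0.375,0,0,0.167,0.5],[-0.105,0.52,0.375,0,0,0.167,0.5],[-0.105,0.52,0.375,0,0,0.167,0.5],[-0.105,0.52,0.375,0,0,0.167,0.5]]'
python3 plan.py "525.5 -483 39 50"
python3 - <<'E'
from h import *
f=frame('top');save({'img':cv2.resize(f['img'][130:280,265:430],None,fx=3.6,fy=3.6,interpolation=cv2.INTER_CUBIC)},'open.png')
E
```

```text
clock: 61.12
position: [0.4188, -0.2601, 0.2219]
tool_rot: [-3.14, -0.001, 1.487]
force: [-0.1, -0.2, -0.2]
grip_width: 0.0428
finger_force: 0.0
clock: 61.75
position: [0.4409, -0.4184, 0.2223]
tool_rot: [-3.141, -0.001, 1.142]
force: [0.3, 0.3, 0.7]
grip_width: 0.0429
finger_force: 0.0
clock: 62.5
position: [0.5261, -0.4829, 0.1498]
tool_rot: [3.139, -0.0, 0.877]
force: [-1.0, -0.9, -0.1]
grip_width: 0.0432
finger_force: 0.0
at [ 526.1 -482.9  149.8] [179.9  -0.   50.3] t 62.5
525.5 -483 39 50 -> [-0.002, -0.004, 0.554] [0.001, -0.0, 0.003] rows>=1.8
```

View pics/open.png

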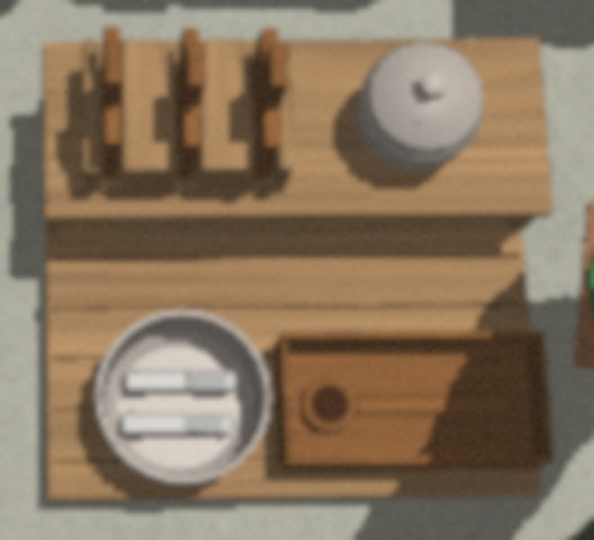

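Both clips lie flat in the bowl (180,380 and 175,425), the spoon is in the tray (330–440,405), and the boards are upright. Now I grip the lid and measure the bowl rim.

```bash
python3 -m inch '[[0,-0.003,0.15,0,0,0,0.5],[0,-0.003,0.3,0,0,0,0.5],[0,-0.003,0.45,0,0,0,0.5],[0,-0.003,0.53,0,0,0,0.5],[0,-0.003,0.557,0,0,0,0.5],[0,-0.003,0.557,0,0,0,0.5]]'
python3 -m inch '[[0,0,0,0,0,0,0.3],[0,0,0,0,0,0,0.1],[0,0,0,0,0,0,0],[0,0,0,0,0,0,0],[0,0,0,0,0,0,0]]' 40
python3 -m inch '[[0,0,-0.05,0,0,0,0],[0,0,-0.2,0,0,0,0],[0,0,-0.45,0,0,0,0],[0,0,-0.75,0,0,0,0],[0,0,-0.95,0,0,0,0],[0,0,-0.95,0,0,0,0],[0,0,-0.95,0,0,0,0]]'
python3 lid.py 0.208
python3 - <<'E'
from meas import *
for n in('top','scene'):
    f=frame(n);W=cloud(f);q=W[(abs(W[...,2]-.095)<.005)&(np.hypot(W[...,0]-.4185,W[...,1]+.085)<.085)]
    A=np.c_[2*q[:,:2],np.ones(len(q))];k=np.linalg.lstsq(A,(q[:,:2]**2).sum(1),rcond=None)[0]
    print(n,len(q),'rim',k[:2].round(4),'r',np.sqrt(k[2]+k[:2]@k[:2]).round(4))
E
python3 plan.py "440 -430 228 65" / "420 -260 228 85" / "418.5 -85 228 92" / "418.5 -85 140 92"
```

```text
clock: 63.3
position: [0.5256, -0.4827, 0.0371]
tool_rot: [3.141, -0.0, 0.877]
force: [0.0, 0.5, 0.6]
grip_width: 0.0428
finger_force: 0.0
clock: 63.92
position: [0.5257, -0.4829, 0.0376]
tool_rot: [3.14, 0.0, 0.877]
force: [-0.9, 1.2, 4.9]
grip_width: 0.0227
finger_force: 39.0
clock: 64.8
position: [0.5249, -0.4823, 0.226]
tool_rot: [-3.141, 0.0, 0.877]
force: [0.2, -0.2, -2.0]
grip_width: 0.0231
finger_force: 39.4
[ 524.9 -482.3  226. ]
top 1284 c [ 522.1 -485.9] r 65.4 z 0.2049 tilt deg [-0.19  0.27]
scene 537 c [ 523.4 -478.7] r 69.0 z 0.2034 tilt deg [-0.08  0.22]
top 233 rim [ 0.4164 -0.0881] r 0.0625
scene 196 rim [ 0.4189 -0.0834] r 0.0624
at [ 525.  -482.2  225.2] [-179.9   -0.    50.3] t 65.0
440 -430 228 65 -> [-0.071, -0.494, -0.013] [-0.001, -0.0, -0.164] rows>=1.6 
-- new call
420 -260 228 85 -> [0.728, -0.45, -0.0] [0.0, 0.0, -0.222] rows>=2.7 
-- new call
418.5 -85 228 92 -> [0.871, -0.084, -0.0] [0.0, 0.0, -0.078] rows>=2.8 
-- new call
418.5 -85 140 92 -> [0.0, -0.0, 0.44] [0.0, 0.0, 0.0] rows>=1.4
```

```bash
python3 -m inch '[[-0.02,-0.15,0,0,0,-0.08,0],[-0.05,-0.3,0,0,0,-0.164,0],[-0.07,-0.494,0,0,0,-0.164,0],[-0.07,-0.494,0,0,0,-0.164,0],[-0.07,-0.494,0,0,0,-0.164,0]]'
python3 -m inch '[[0.2,-0.12,0,0,0,-0.1,0],[0.4,-0.25,0,0,0,-0.2,0],[0.6,-0.37,0,0,0,-0.222,0],[0.73,-0.45,0,0,0,-0.222,0],[0.73,-0.45,0,0,0,-0.222,0]]'
python3 -m inch '[[0.2,-0.02,0,0,0,-0.078,0],[0.45,-0.04,0,0,0,-0.078,0],[0.7,-0.06,0,0,0,-0.078,0],[0.87,-0.084,0,0,0,-0.078,0],[0.87,-0.084,0,0,0,-0.078,0],[0.87,-0.084,0,0,0,-0.078,0]]'
python3 plan.py "418 -85.4 140 92"; python3 lid.py .205
```

```text
clock: 65.62
position: [0.4407, -0.4303, 0.2262]
tool_rot: [3.141, -0.0, 1.135]
force: [0.8, 0.2, -1.6]
grip_width: 0.0227
finger_force: 39.6
clock: 66.25
position: [0.4214, -0.2581, 0.2265]
tool_rot: [3.141, -0.0, 1.486]
force: [-0.1, -0.5, -1.0]
grip_width: 0.0226
finger_force: 39.7
clock: 67.0
position: [0.4196, -0.0857, 0.2262]
tool_rot: [3.141, -0.0, 1.605]
force: [-0.3, -0.3, -1.6]
grip_width: 0.0226
finger_force: 39.7
at [419.6 -85.7 226.2] [180.  -0.  92.] t 67.0
418 -85.4 140 92 -> [0.002, -0.008, 0.431] [0.0, -0.0, -0.0] rows>=1.4 
[419.6 -85.7 226.2]
top 408 c [403.1 -59.1] r 52.7 z 0.2043 tilt deg [-0.32 -0.17]
scene 852 c [420.6 -82.1] r 68.7 z 0.2042 tilt deg [-0.02  0.  ]
```

```bash
python3 -m inch '[[-0.003,-0.008,0.15,0,0,0,0],[-0.003,-0.008,0.3,0,0,0,0],[-0.003,-0.008,0.4,0,0,0,0],[-0.003,-0.008,0.44,0,0,0,0],[-0.003,-0.008,0.44,0,0,0,0]]'
python3 plan.py "418 -85.7 123 92"
```

```text
clock: 67.72
position: [0.4174, -0.0859, 0.1383]
tool_rot: [-3.141, -0.0, 1.605]
force: [-0.8, 0.1, -0.6]
grip_width: 0.0229
finger_force: 39.7
at [417.4 -85.9 138.3] [-180.   -0.   92.] t 67.7
418 -85.7 123 92 -> [0.001, 0.003, 0.076] [-0.0, -0.0, -0.0] rows>=0.2
```

```bash
python3 -m inch '[[0,0.003,0.03,0,0,0,0],[0,0.003,0.05,0,0,0,0],[0,0.003,0.065,0,0,0,0],[0,0.003,0.073,0,0,0,0],[0,0.003,0.078,0,0,0,0],[0,0.003,0.078,0,0,0,0]]'
python3 -m inch '[[0,0,0,0,0,0,0.15],[0,0,0,0,0,0,0.35],[0,0,0,0,0,0,0.5],[0,0,0,0,0,0,0.5],[0,0,-0.1,0,0,0,0.5],[0,0,-0.3,0,0,0,0.5],[0,0,-0.7,0,0,0,0.5],[0,0,-0.9,0,0,0,0.5],[0,0,-0.9,0,0,0,0.5]]'
python3 -m inch '[[-0.3,-0.1,0,0,0,0,0.5],[-0.6,-0.2,0,0,0,0,0.5],[-0.95,-0.2,0,0,0,0,0.5],[-0.95,-0.2,0,0,0,0,0.5]]'
python3 -m inch '[[-0.3,-0.1,0,0,0,0,0.5],[-0.6,-0.2,0,0,0,0,0.5],[-0.95,-0.2,0,0,0,0,0.5],[-0.95,-0.2,0,0,0,0,0.5]]'
python3 lid.py .101; python3 shelfcheck.py
python3 - <<'E'
from h import *
f=frame('top');save(f,'final.png')
E
```

```text
clock: 68.47
position: [0.4179, -0.0855, 0.1228]
tool_rot: [3.142, 0.0, 1.606]
force: [-0.6, 0.1, -0.8]
grip_width: 0.0224
finger_force: 39.8
clock: 69.6
position: [0.4193, -0.0858, 0.3062]
tool_rot: [3.136, 0.003, 1.605]
force: [-0.3, -0.9, -1.1]
grip_width: 0.0425
finger_force: 0.0
clock: 70.1
position: [0.3834, -0.2803, 0.3015]
tool_rot: [-3.14, -0.001, 1.601]
force: [-0.1, 0.7, 0.2]
grip_width: 0.0426
finger_force: 0.0
clock: 70.6
position: [0.3502, -0.4708, 0.301]
tool_rot: [-3.14, -0.001, 1.603]
force: [0.3, 1.3, -0.7]
grip_width: 0.0425
finger_force: 0.0
[ 350.2 -470.8  301. ]
top 1750 c [416.4 -90. ] r 65.8 z 0.1010 tilt deg [-0.1  -0.08]
scene 902 c [418.8 -84.2] r 69.6 z 0.1006 tilt deg [0.   0.02]
top -0.139 top z 0.2605 blade x [0.5731 0.658 ] y hi -0.1391 lo -0.1351
top -0.083 top z 0.2612 blade x [0.572  0.6577] y hi -0.0845 lo -0.0801
top -0.027 top z 0.2606 blade x [0.5723 0.6583] y hi -0.0298 lo -0.0296
scene -0.139 top z 0.2583 blade x [0.5814 0.6621] y hi -0.1322 lo -0.1313
scene -0.083 top z 0.2589 blade x [0.5811 0.6615] y hi -0.0768 lo -0.0759
scene -0.027 top z 0.2587 blade x [0.5787 0.6619] y hi -0.0210 lo -0.0200
```

View pics/final.png

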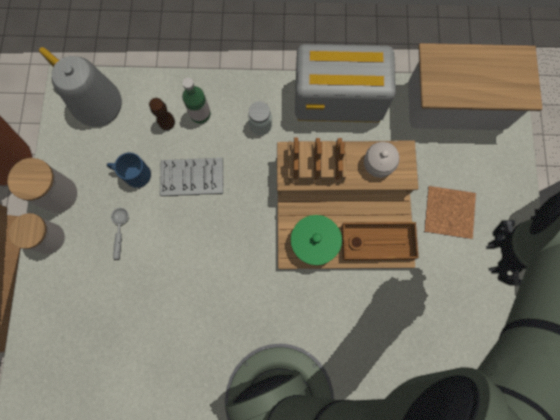

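The final view shows the lid level and centred on the bowl (316,240), the spoon in the tray (380,242), and three boards in the rack (295–340,160). The counter is clear, and the mug, scoop and sugar bowl haven't moved.

```bash
python3 -c "
from workcell import bot
print(bot.job_done())"
```

```text
the job is handed in; nothing more can be done
None
```

The job is handed in at about 71 s of the 210 s limit: all three boards are upright in the rack, the one spoon is in the tray, both clips are in the bowl, and its lid is back on, level and centred; no verdict came back.

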